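# Check, free and sort the pop-up bench stops

## Robot

A 7-joint arm with a two-finger parallel gripper is mounted at the origin on the work surface; the furniture and walls round the work are solid. World frame = base frame: x ahead of the robot, y to its left, z up, the work surface at z = 0. Lengths are in mm, angles in rad, forces in N, time in s.
With the tool pointing down it reaches from about 425 to 950 mm from the base axis. Payload 4.7 kg.
Tool frame: the origin (TCP) lies between the finger pads; the fingertips stand tip_reach ahead of it and the grasp point (between the pads) lies 8 mm behind it (tip_reach is the distance from the TCP to the fingertips, in mm); z points along the fingers, y is the line along which they close (so a half turn about z gives the same grasp; the last joint's range is limited). The gripper opens to 87 mm and grips with 3 to 60 N. Pads are 19 mm wide; open, the fingers measure 117 mm over their backs; the gripper's body (75 mm by 190 mm) begins 51 mm behind the grasp point.
Start: joints at [1.223, 0.469, -0.049, 1.532, 0.024, 1.141, -0.082], TCP at [211.61, -640.991, 233.573] pointing down, gripper open.
Joint ranges: [-2.59, 2.59], [-0.33, 1.99], [-1.39, 1.29], [0.1, 2.45], [-1.04, 4.18], [0.21, 1.99], [-2.66, 2.66]. Speed limits (rad/s): [2.57, 2.57, 3.14, 3.14, 3.14, 3.14, 3.14].

## Interface

Orientations are given as [roll, pitch, yaw] about the fixed x, y, z axes, in that order (R = Rz(yaw) Ry(pitch) Rx(roll)).
In Python, from cell import state, capture, close_job, tip_reach gives the robot as it stands. The module is installed in compiled form; this text tells all that it offers.
- The arm moves only by the shell command python3 -m crank 'ROWS' [OPENING] [FORCE]. ROWS is JSON, a list of rows, each an object with "delta_pos": the shift along the world's x, y, z in mm, a list of three; "rot": the turn, a rotation vector about the world's x, y, z in degrees, a list of three. A call has 1 to 5 rows; each row is the pose to reach, as a shift and turn from the pose commanded when the call began; what a row does not reach only later rows make up. A row lasts 1/12 s, in which the tool goes at most 41.7 mm and 7.16 degrees, less where a joint would pass 70% of its speed; a pose out of reach is approached as far as the arm can. A call with a gripper value outside its range is refused whole. OPENING is the gripper command: -1 is fully open, 1 is shut, values between are in proportion, set as the call begins (- or left out, the last holds). The fingers move at their own pace and stop on an object; FORCE is the grip in N (left out, the last holds). Time passes only in rows, so rows that repeat a pose let the fingers close. It gives the time, the measured TCP pose, the force, the opening and the grip force at its end, in the units of the state.
- state(): the state, without advancing time (a new reading comes with each control period).
- capture(name): name is "side" or "top"; returns a dict with "frame" (384x512x3 uint8, red, green, blue), "depth" (384x512 float32, mm along the optical axis (not along the pixel's ray), 0 where there is no reading), "fx", "fy", "cx", "cy" (pixels), "view" (4x4, takes a point from world to camera coordinates). Camera axes: x right, y up, looking along -z (the intrinsics and any distortion apply to the point x, -y, -z); pixel columns grow to the right and rows downward; lengths in mm; the calibration is good to about 2 mm. A picture is of the moment at which its call begins.
- close_job(): hands the job in; it is judged then, once.
The state is a dict: "t": time; "joint_positions": joint angles; "dq": joint speeds; "joint_efforts": joint torques, N m; "eef_pos": TCP position; "ee_rot": TCP orientation; "ft_force": force on the tool from outside, world axes, zero at the start; "moment": the same for the moment, N m; "opening": opening from 0.0 (shut) to 1.0 (fully open); "gripper_force": force on a finger pad.
Only numpy, scipy, OpenCV 4.12 (cv2) and the standard library are available. Lean on these libraries where they do the work, as an engineer would, in place of code of your own. Each camera call takes 0.05 s, during which the arm holds its last target. There are 200 camera calls.

## Task

The pop-up bench stops standing in the middle of the bench have come off for service and some are gummed up with pitch: press each pin with a light push of the hand until it clicks down and stays, and where a pin will not give to a push of about 12 N, leave off and knock it down with the flat end of the mallet (never the mallet on a pin that goes by hand). Put every stop, upright and with its pin latched down, where it belongs: those that clicked by hand in the wooden tray for refitting, those that needed the mallet in the steel wash pan. Finish with the mallet standing upright on the bench on its flat end, handle up, and leave the roll of tape and the clamps where they lie.

Things in the scene. Friction and masses are not known exactly. Their poses are not given: they have to be found in the camera images.
- stop_a_mid (a point): centre of a pop-up bench stop, half-way up its housing (23 mm above its underside). All stops look the same: aluminium base flange 90 x 46 x 8 mm (long along its x axis, stands on the bench), housing on it 66 x 46 mm, top plate 46 mm above the underside; 46 mm wide across y, the sides are flat and are the place to grip; about 0.46 kg. z points up through the pin. Not every stop is there in every run
- stop_a_top (a point): centre of the top of that stop's round steel pin (26 mm across), in the middle of the housing; 64 mm above the stop's underside when up, 50 mm when latched down
- stop_a_pin (a joint): how far that pin is pushed down, m: 0 up, 0.014 latched down. Sprung over-centre: pushed less than half-way it comes back up by itself, pushed past half-way it snaps down with a click and stays. A free pin gives smoothly and snaps at 4 to 8 N after about 2 mm; a gummed one gives under 1.5 mm at 12 N and snaps only at 21 to 26 N, or at a tap of the mallet
- stop_b_mid (a point): centre of another such stop, half-way up its housing, as stop_a_mid; it may be absent
- stop_b_top (a point): centre of the top of that stop's pin, as stop_a_top
- stop_b_pin (a joint): how far that pin is pushed down, as stop_a_pin; its snap force is its own
- stop_c_mid (a point): centre of another such stop, half-way up its housing, as stop_a_mid; it may be absent
- stop_c_top (a point): centre of the top of that stop's pin, as stop_a_top
- stop_c_pin (a joint): how far that pin is pushed down, as stop_a_pin; its snap force is its own
- stop_d_mid (a point): centre of another such stop, half-way up its housing, as stop_a_mid; it may be absent
- stop_d_top (a point): centre of the top of that stop's pin, as stop_a_top
- stop_d_pin (a joint): how far that pin is pushed down, as stop_a_pin; its snap force is its own
- stop_e_mid (a point): centre of another such stop, half-way up its housing, as stop_a_mid; it may be absent
- stop_e_top (a point): centre of the top of that stop's pin, as stop_a_top
- stop_e_pin (a joint): how far that pin is pushed down, as stop_a_pin; its snap force is its own
- stop_f_mid (a point): centre of another such stop, half-way up its housing, as stop_a_mid; it may be absent
- stop_f_top (a point): centre of the top of that stop's pin, as stop_a_top
- stop_f_pin (a joint): how far that pin is pushed down, as stop_a_pin; its snap force is its own
- mallet_grip (a point): point on the axis of the turned wooden mallet, in its handle, 115 mm above the flat striking end; z up along the handle. It stands on that flat end (60 mm across), handle up: head up to 68 mm thick and 82 mm tall with a sloped shoulder, handle 25 to 29 mm thick above it up to 160 mm; about 0.45 kg. Struck straight down, end on, the flat end is the face that hits
- fit_tray_in (a point): centre of the inner floor (4 mm above the bench) of the open wooden tray with jointed corners, for stops to be refitted: inside 260 (x) x 128 (y) mm, rim 32 mm above the bench; fixed
- wash_pan_in (a point): centre of the inner floor (4 mm above the bench) of the open sheet-steel pan with a wire handle at each end and slots in its floor, for stops to be washed: inside 266 (x) x 134 (y) mm, rim 35 mm above the bench; fixed
- masking_tape: roll of masking tape lying flat, 105 mm across, 25 mm high; a bystander; origin at the centre of its underside
- spring_clamp: orange spring clamp lying flat, 78 x 164 x 27 mm; a bystander; origin at the centre of its underside
Not all that is in view belongs to the job. What is meant by the part that bears mallet_grip is not green, and is the larger of those in its own colour.

How it is judged (in metres and radians):
At the end, for the whole second after the job is handed in: every stop is upright (0.15 rad), at rest on its container's floor, centre within 120 x 55 mm of the container's centre, pin down over 11.5 mm: those that snap under 10 N in the wooden tray, gummed ones in the steel pan; the mallet stands upright (0.15 rad) on the bench, at rest (value of joint each of stop_a_pin, stop_d_pin, stop_e_pin, stop_b_pin, stop_c_pin, stop_f_pin above 0.0115 m and x of stop_a_mid in the frame of fit_tray_in between -0.12 and 0.12 m and y of stop_a_mid in the frame of fit_tray_in between -0.055 and 0.055 m and z of stop_a_mid in the frame of fit_tray_in between 0.015 and 0.031 m and angle between each of stop_a_mid, stop_d_mid, stop_e_mid, stop_b_mid, stop_c_mid, stop_f_mid, mallet_grip's own z axis and vertical below 0.15 rad and linear speed of each of stop_a, stop_d, stop_e, stop_b, stop_c, stop_f, mallet below 0.02 m/s and x of stop_d_mid in the frame of fit_tray_in between -0.12 and 0.12 m and y of stop_d_mid in the frame of fit_tray_in between -0.055 and 0.055 m and z of stop_d_mid in the frame of fit_tray_in between 0.015 and 0.031 m and x of stop_e_mid in the frame of fit_tray_in between -0.12 and 0.12 m and y of stop_e_mid in the frame of fit_tray_in between -0.055 and 0.055 m and z of stop_e_mid in the frame of fit_tray_in between 0.015 and 0.031 m and x of stop_b_mid in the frame of wash_pan_in between -0.12 and 0.12 m and y of stop_b_mid in the frame of wash_pan_in between -0.055 and 0.055 m and z of stop_b_mid in the frame of wash_pan_in between 0.015 and 0.031 m and x of stop_c_mid in the frame of wash_pan_in between -0.12 and 0.12 m and y of stop_c_mid in the frame of wash_pan_in between -0.055 and 0.055 m and z of stop_c_mid in the frame of wash_pan_in between 0.015 and 0.031 m and x of stop_f_mid in the frame of wash_pan_in between -0.12 and 0.12 m and y of stop_f_mid in the frame of wash_pan_in between -0.055 and 0.055 m and z of stop_f_mid in the frame of wash_pan_in between 0.015 and 0.031 m and height (world z) of mallet_grip between 0.11 and 0.12 m); the robot touches nothing.
It fails at once if a gummed pin is pushed through its snap with the fingers or hand instead of the mallet ((value of joint stop_b_pin between 0.006 and 0.01 m and contact force between any of the fingers, the arm and stop_b_pin above 3 N) or (value of joint stop_c_pin between 0.006 and 0.01 m and contact force between any of the fingers, the arm and stop_c_pin above 3 N) or (value of joint stop_f_pin between 0.006 and 0.01 m and contact force between any of the fingers, the arm and stop_f_pin above 3 N)).
It fails at once if the mallet is used on a free pin, one that clicks down by hand (contact force between mallet and stop_a_pin above 3 N or contact force between mallet and stop_d_pin above 3 N or contact force between mallet and stop_e_pin above 3 N).
It fails at once if a bystander (tape, clamp) is shifted more than 5 cm (distance of any of masking_tape, spring_clamp from where it was at the start of the episode above 0.05 m).
Of stop_a, stop_d, stop_e only 2 to 3 are there at a start; the rules pass over those that are not, and their reading is None.
Of stop_b, stop_c, stop_f only 1 to 2 are there at a start; the rules pass over those that are not, and their reading is None.
At some moment in a run one of stop_a, stop_b, stop_c, stop_d, stop_e, stop_f may be knocked a few centimetres aside while the robot is not near it.
It also fails if it takes over 210 s, if anything falls off the work surface, if the arm or the gripper's body presses on something with over 40 N, if the wrist force passes 120 N, or if a joint passes its speed limit or range.

## Working session

There is one attempt and no reset: what is moved stays moved. The work goes in short steps, Python scripts to look and compute and a shell command to move; the robot and the scene stay as the last step left them, time stands still between calls to the robot, and variables do not carry over. Pictures are saved under pics/ and viewed, at most 14 in all, crops included, and the job is handed in when it is done.

```bash
mkdir -p pics
python3 - <<'E'
from cell import state,capture,tip_reach
import cv2,numpy as np
print(state(),tip_reach)
for n in("top","side"):
    c=capture(n);cv2.imwrite(f"pics/{n}0.png",cv2.resize(c["frame"][:,:,::-1],(800,600)));print(n,c["fx"],c["fy"],c["cx"],c["cy"],c["view"].round(3).tolist(),[k for k in c])
    np.savez(f"{n}0.npz",**c)
E
```

```text
{'t': 0.0, 'joint_positions': array([ 1.22311059,  0.46942646, -0.0485671 ,  1.53368832,  0.0241218 ,
        1.14096723, -0.08233021]), 'dq': array([ 3.87185108e-05, -1.05673869e-03, -2.36494811e-04, -7.76436315e-04,
        3.77516332e-04,  4.67989399e-04, -6.52585266e-04]), 'joint_efforts': array([-1.03194259e-03, -5.07975662e+01, -8.06139736e-02, -2.36150622e+01,
       -6.14668080e-02,  3.79242282e-02,  1.57787786e-04]), 'eef_pos': array([ 211.3659275 , -640.45605336,  232.51178985]), 'ee_rot': array([-3.13969215e+00,  1.01041282e-04,  3.18771396e-01]), 'ft_force': array([-0.64671046,  0.68753767, -0.28487051]), 'moment': array([-0.01382167,  0.00954535,  0.01500914]), 'gripper_force': 0.0, 'opening': 0.9990721353570957} 11.0
top 368.7837452130707 368.7837452130707 254.63943786825803 194.8440500568247 [[-0.002, -1.0, -0.01, 134.242], [0.988, -0.004, 0.154, -632.95], [-0.154, -0.01, 0.988, -879.883], [0.0, 0.0, 0.0, 1.0]] ['frame', 'depth', 'fx', 'fy', 'cx', 'cy', 'view']
side 354.1566242647817 354.1566242647817 259.0989620668316 190.57098027784494 [[-0.977, -0.212, 0.015, 643.215], [0.151, -0.643, 0.751, -80.652], [-0.15, 0.736, 0.661, -960.854], [0.0, 0.0, 0.0, 1.0]] ['frame', 'depth', 'fx', 'fy', 'cx', 'cy', 'view']
```

View pics/top0.png

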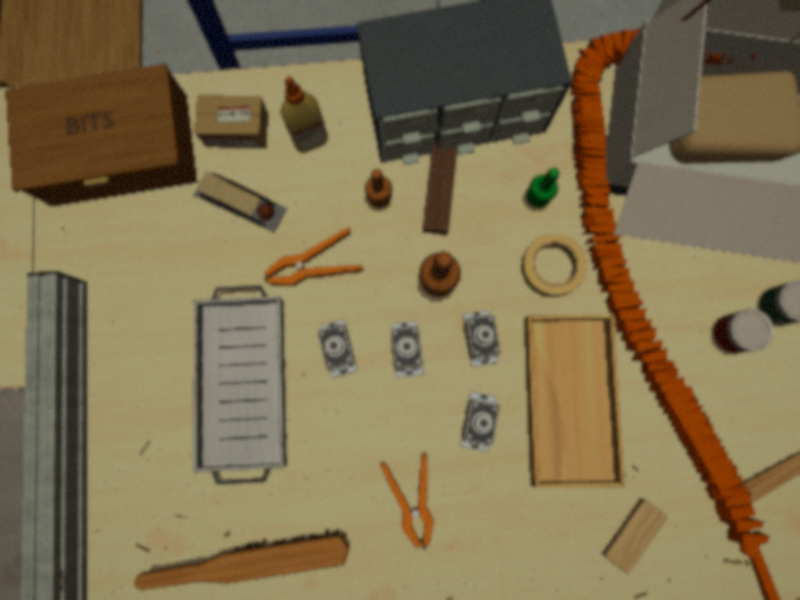

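View pics/side0.png

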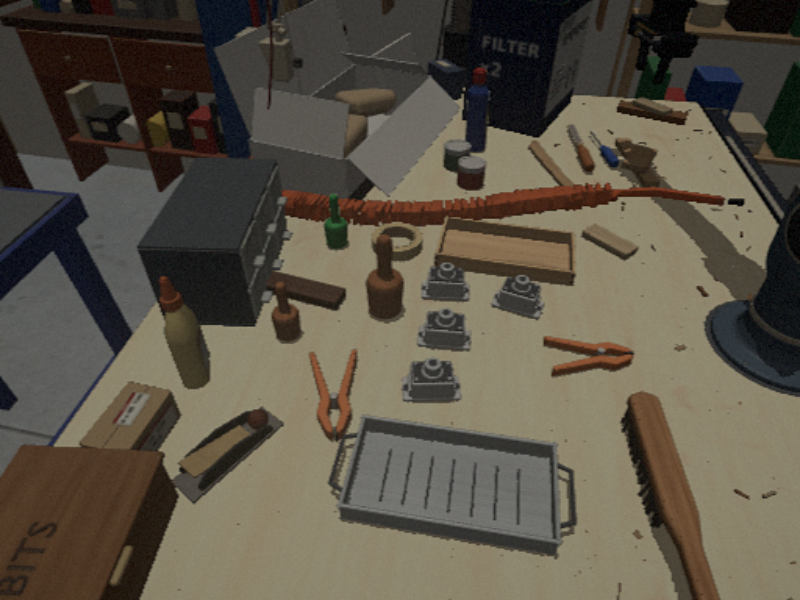

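Top view (800×600 scale): four stops at (337,347), (406,347), (482,335), (481,422). Steel pan at (240,385), wooden tray at (573,400). There are three mallet-like candidates: small brown (378,187), large brown (440,272) and green (543,187). The larger brown one at (440,272) fits, being not green and the larger of its colour. I'll confirm with a crop.

```bash
cat > h.py <<'E'
import cv2,numpy as np
from cell import capture,state
def cloud(c):
    v,u=np.mgrid[:384,:512].astype(float);d=c["depth"].astype(float)
    P=np.stack([(u-c["cx"])/c["fx"]*d,-(v-c["cy"])/c["fy"]*d,-d],-1)
    T=np.linalg.inv(c["view"]);W=P@T[:3,:3].T+T[:3,3];W[d==0]=np.nan;return W
def ray(c,u,v,z):
    T=np.linalg.inv(c["view"]);r=T[:3,:3]@np.array([(u-c["cx"])/c["fx"],-(v-c["cy"])/c["fy"],-1.])
    return T[:3,3]+r*(z-T[2,3])/r[2]
def blobs(c,lo,hi,amin=60):
    W=cloud(c);z=W[...,2];m=((z>lo)&(z<hi)).astype(np.uint8)
    n,l,s,ce=cv2.connectedComponentsWithStats(m)
    out=[]
    for i in range(1,n):
        if s[i,4]<amin: continue
        p=W[l==i];(x,y),(a,b),t=cv2.minAreaRect(p[:,:2].astype(np.float32))
        if a<b:a,b,t=b,a,t+90
        out.append((ce[i].round(1),s[i,4],np.round([x,y],1),round(a),round(b),round((t+90)%180-90,1),np.nanmedian(p[:,2]).round(1)))
    return out,W
E
python3 - <<'E'
from h import *
c=dict(np.load("top0.npz"))
for lo,hi in((30,56),(56,75),(15,30)):
    print(lo)
    o,W=blobs(c,lo,hi,25)
    for b in o:
        if 380<b[2][0]<900 and abs(b[2][1]-130)<500 and b[1]<6000: print(*b)
for u,v in((282,175),(242,119)):print(W[v-3:v+4,u-3:u+4].reshape(-1,3).max(0))
z=W[...,2];print("bench",np.nanmedian(z[300:340,150:230]))
f=c["frame"][90:200,215:380,::-1];cv2.imwrite("pics/crop1.png",cv2.resize(f,None,fx=4.5,fy=4.5,interpolation=2))
E
```

```text
30
[ 85.9 107.3] 609 [871.  579.3] 309 143 -47.3 43.0
[138.6 119.6] 290 [833.7 428.3] 85 46 64.4 34.3
[345.  122.2] 153 [ 828.2 -108.1] 48 40 60.3 51.1
[242.  122.3] 163 [829.1 164.9] 46 39 -74.5 51.8
[168.8 134.1] 55 [799.9 359. ] 22 22 -1.5 32.4
[152.9 244.6] 754 [512.2 391.5] 276 143 2.5 35.1
[308.3 214.7] 400 [584.5  -4.1] 66 46 8.3 45.9
[214.6 221.5] 397 [567.8 234.6] 66 46 14.8 46.1
[259.7 222.1] 388 [566.4 119.7] 66 46 5.8 46.1
[307.2 269.6] 423 [447.6   1.8] 66 47 -11.6 45.9
56
[101.2  96.8] 313 [898.9 529.3] 230 116 -33.5 64.9
[348.5 119.3] 87 [ 829.4 -109.3] 37 32 45.8 58.6
[241.5 120. ] 51 [828.  165.6] 29 21 -88.3 57.9
[453.6 155.3] 810 [ 730.6 -362.9] 295 19 80.7 69.2
[280.7 177.6] 165 [682.7  66.4] 67 63 75.7 70.8
[310.  213.5] 85 [584.1  -3.8] 24 23 -46.3 64.3
[213.2 220.5] 85 [567.7 234.9] 25 22 -87.9 64.2
[259.7 221. ] 87 [566.4 120.4] 25 22 -0.6 64.1
[308.8 270. ] 95 [447.9   1.8] 24 24 -88.9 64.4
15
[ 89.5 110.3] 317 [870.8 580.3] 309 140 -47.5 22.4
[280.9 115.6] 1129 [852.2  39.1] 185 160 -70.7 20.9
[155.9 128.2] 417 [817.4 394.4] 105 46 65.1 23.4
[341.7 128. ] 29
[... 371 characters left out ...]

[337.1 215.4] 34 [584.7 -79.4] 63 2 0.7 22.3
[350.6 203.9] 25 [ 613.5 -113.3] 60 4 -86.1 17.7
[387.3 266.1] 298 [ 462.6 -197.4] 294 119 -23.8 23.4
[397.4 210.1] 49 [ 597.4 -239.9] 34 22 17.2 22.4
[180. 225.] 31 [560.3 324.7] 78 2 2.4 22.1
[408.  226.4] 26 [ 557.1 -261.5] 28 10 -48.2 24.5
[339.6 270.5] 116 [449. -81.] 200 5 0.9 22.5
[218.6 234.6] 31 [535.2 225.7] 44 6 -74.0 21.7
[412.8 237.5] 44 [ 526.5 -268.5] 33 10 0.1 22.5
[261.3 235.7] 25 [532.1 115. ] 39 4 -83.0 22.6
[422.  254.8] 66 [ 482.2 -287.2] 50 12 18.8 22.9
[181.  274.5] 36 [435.9 318.6] 86 1 2.7 21.3
[440.  287.2] 142 [ 406.  -326.8] 110 9 24.8 23.6
[nan nan nan]
[837.50206582 172.08764611  97.67885792]
bench 0.5104090321892158
```

View pics/crop1.png

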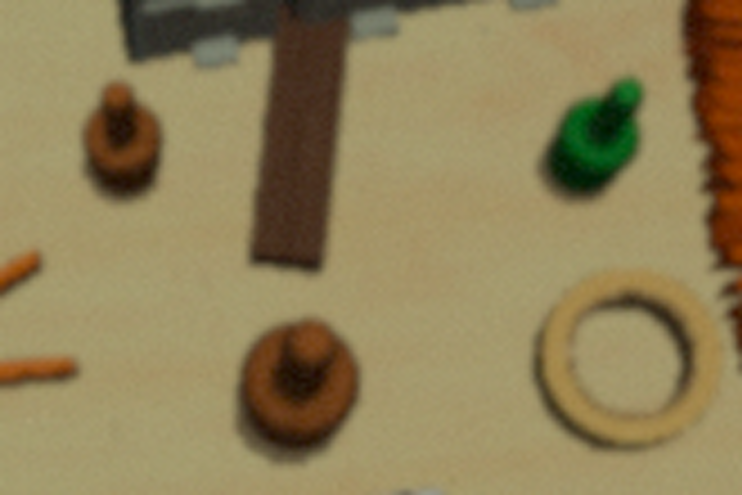

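Top view confirms the large brown mallet at full-scale px ≈(281,177); the other brown one is clearly smaller and the third is green. Four stops are present, with pin tops at about (584,-4), (566,120), (568,235) and (448,2). Setting out with the gripper shut to the (448,2) stop.

```bash
R='python3 -m crank'
$R '[{"delta_pos":[59,160,0],"rot":[0,0,-4.6]},{"delta_pos":[59,160,0],"rot":[0,0,-4.6]},{"delta_pos":[59,160,0],"rot":[0,0,-4.6]},{"delta_pos":[59,160,0],"rot":[0,0,-4.6]},{"delta_pos":[59,160,0],"rot":[0,0,-4.6]}]' 1 20
$R '[{"delta_pos":[59,160,0],"rot":[0,0,-4.6]},{"delta_pos":[59,160,0],"rot":[0,0,-4.6]},{"delta_pos":[59,160,0],"rot":[0,0,-4.6]},{"delta_pos":[59,160,0],"rot":[0,0,-4.6]},{"delta_pos":[59,160,0],"rot":[0,0,-4.6]}]'
$R '[{"delta_pos":[59,160,0],"rot":[0,0,-4.6]},{"delta_pos":[59,160,0],"rot":[0,0,-4.6]},{"delta_pos":[59,160,0],"rot":[0,0,-4.6]},{"delta_pos":[59,160,0],"rot":[0,0,-4.6]},{"delta_pos":[59,160,0],"rot":[0,0,-4.6]}]'
python3 - <<'E'
from h import *
c=dict(np.load("top0.npz"))
print("handle top",ray(c,283.2,165.1,160))
for n,uv in(("tray corners inner",((528,319),(608,320),(532,483),(620,483))),("pan outer",((197,300),(283,300),(197,468),(284,468)))):
    print(n,[ray(c,u*.64,v*.64,32)[:2].round(1) for u,v in uv])
W=cloud(c)
E
```

```text
t: 0.52
eef_pos: [274.5, -473.0, 233.1]
ee_rot: [-3.136, -0.002, 0.248]
ft_force: [0.1, 0.5, 0.9]
opening: 0.707
gripper_force: 0.0
t: 0.93
eef_pos: [332.2, -313.7, 233.4]
ee_rot: [-3.138, -0.001, 0.169]
ft_force: [0.5, 0.2, -0.0]
opening: 0.325
gripper_force: 0.0
t: 1.35
eef_pos: [390.8, -154.2, 233.9]
ee_rot: [-3.14, -0.002, 0.089]
ft_force: [-0.5, -0.1, -0.6]
opening: 0.019
gripper_force: 0.0
handle top [683.48856654  66.90477863 160.        ]
tray corners inner [array([611.2, -80.2]), array([ 609.1, -210.4]), array([352.4, -76.9]), array([ 352.3, -214.1])]
pan outer [array([644.9, 464.4]), array([644.3, 322. ]), array([375.8, 450.5]), array([375.6, 312.7])]
```

```bash
R='python3 -m crank'
$R '[{"delta_pos":[57,156,0],"rot":[0,0,-5]},{"delta_pos":[57,156,0],"rot":[0,0,-5]},{"delta_pos":[57,156,0],"rot":[0,0,-5]},{"delta_pos":[57,156,0],"rot":[0,0,-5]},{"delta_pos":[57,156,0],"rot":[0,0,-5]}]'
$R '[{"delta_pos":[0,0,-40],"rot":[0,0,0]},{"delta_pos":[0,0,-80],"rot":[0,0,0]},{"delta_pos":[0,0,-120],"rot":[0,0,0]},{"delta_pos":[0,0,-148],"rot":[0,0,0]},{"delta_pos":[0,0,-148],"rot":[0,0,0]}]'
$R '[{"delta_pos":[0,0,-3],"rot":[0,0,0]},{"delta_pos":[0,0,-6],"rot":[0,0,0]},{"delta_pos":[0,0,-6],"rot":[0,0,0]}]'
python3 - <<'E'
from h import *
c=capture("top");o,W=blobs(c,56,75,40)
for b in o:
    if 400<b[2][0]<700 and -50<b[2][1]<300: print(*b)
c=capture("side");cv2.imwrite("pics/s1.png",cv2.resize(c["frame"][150:270,230:390,::-1],None,fx=4.5,fy=4.5))
E
```

```text
t: 1.77
eef_pos: [447.8, 2.8, 234.2]
ee_rot: [-3.137, -0.003, 0.003]
ft_force: [0.2, 0.2, 1.1]
opening: 0.004
gripper_force: 0.0
t: 2.18
eef_pos: [441.2, -5.9, 80.7]
ee_rot: [-3.141, 0.012, -0.009]
ft_force: [0.6, -0.1, -0.8]
opening: 0.01
gripper_force: 0.0
t: 2.43
eef_pos: [446.9, -5.2, 80.9]
ee_rot: [3.141, -0.003, -0.01]
ft_force: [1.0, -0.7, -0.1]
opening: 0.006
gripper_force: 0.0
[279.4 177.8] 164 [681.1  67.4] 67 60 63.1 71.2
[310.  213.5] 85 [584.3  -4. ] 23 22 -45.6 64.0
[213.2 220.6] 87 [567.7 234.7] 25 22 89.2 64.1
[259.7 221. ] 87 [566.3 120.4] 25 22 -0.3 64.2
```

View pics/s1.png

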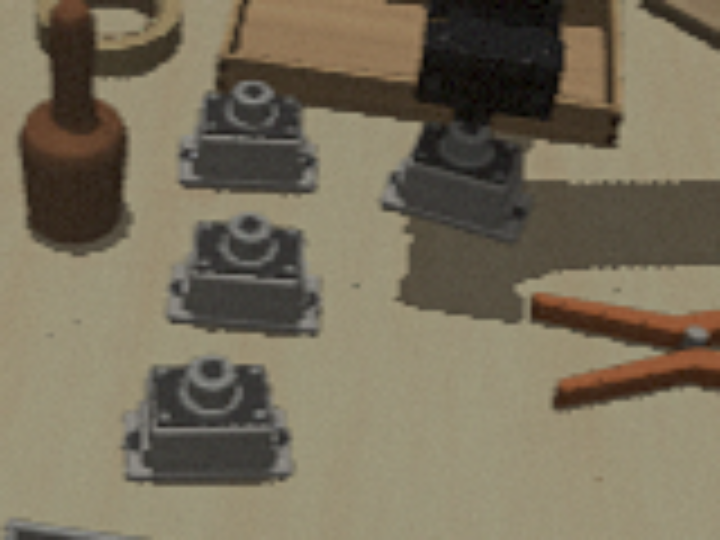

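The side crop shows the shut fingertips right over the pin of the near stop (crop (470,125)); all pins are up. Correct y by +7 and press gently.

```bash
R='python3 -m crank'
$R '[{"delta_pos":[1,7,0],"rot":[0,0,0]},{"delta_pos":[1,7,0],"rot":[0,0,0]},{"delta_pos":[1,7,0],"rot":[0,0,0]}]'
$R '[{"delta_pos":[0,0,-2],"rot":[0,0,0]},{"delta_pos":[0,0,-4],"rot":[0,0,0]},{"delta_pos":[0,0,-4],"rot":[0,0,0]}]'
$R '[{"delta_pos":[0,0,-1],"rot":[0,0,0]},{"delta_pos":[0,0,-1],"rot":[0,0,0]}]'
```

```text
t: 2.78
eef_pos: [447.1, 2.6, 80.2]
ee_rot: [3.142, -0.002, -0.008]
ft_force: [-0.2, 1.4, -0.8]
opening: 0.005
gripper_force: 0.0
t: 3.03
eef_pos: [446.7, 2.0, 75.4]
ee_rot: [3.142, -0.0, -0.009]
ft_force: [-0.4, -0.2, 1.3]
opening: 0.005
gripper_force: 0.5
t: 3.2
eef_pos: [446.7, 2.0, 74.9]
ee_rot: [3.141, 0.0, -0.009]
ft_force: [-1.5, -0.6, 7.0]
opening: 0.005
gripper_force: 3.3
```

```bash
R='python3 -m crank'
$R '[{"delta_pos":[0,0,-0.5],"rot":[0,0,0]},{"delta_pos":[0,0,-0.5],"rot":[0,0,0]}]'
$R '[{"delta_pos":[0,0,-0.4],"rot":[0,0,0]},{"delta_pos":[0,0,-0.4],"rot":[0,0,0]}]'
```

```text
t: 3.37
eef_pos: [446.7, 2.0, 74.7]
ee_rot: [3.141, 0.0, -0.009]
ft_force: [-2.0, -0.1, 9.3]
opening: 0.002
gripper_force: 4.8
t: 3.53
eef_pos: [446.8, 2.0, 74.6]
ee_rot: [3.141, -0.0, -0.009]
ft_force: [-3.4, -0.2, 12.1]
opening: 0.004
gripper_force: 6.1
```

12 N with under 1 mm give, so this stop (448,2) is gummed. On to (584,-4).

```bash
R='python3 -m crank'
$R '[{"delta_pos":[0,0,25],"rot":[0,0,0]},{"delta_pos":[38,-2,30],"rot":[0,0,0]},{"delta_pos":[76,-3,30],"rot":[0,0,0]},{"delta_pos":[110,-5,30],"rot":[0,0,0]},{"delta_pos":[137,-6,30],"rot":[0,0,0]}]'
$R '[{"delta_pos":[0,0,-12],"rot":[0,0,0]},{"delta_pos":[0,0,-20],"rot":[0,0,0]},{"delta_pos":[0,0,-23],"rot":[0,0,0]},{"delta_pos":[0,0,-23],"rot":[0,0,0]},{"delta_pos":[0,0,-23],"rot":[0,0,0]}]'
```

```text
t: 3.95
eef_pos: [586.2, -4.6, 103.8]
ee_rot: [3.141, -0.002, -0.01]
ft_force: [0.2, -0.1, 0.6]
opening: 0.005
gripper_force: 0.0
t: 4.37
eef_pos: [582.3, -3.9, 80.4]
ee_rot: [3.141, 0.002, -0.009]
ft_force: [-0.1, -0.1, -0.5]
opening: 0.004
gripper_force: 0.0
```

```bash
R='python3 -m crank'
$R '[{"delta_pos":[1,0,-2.5],"rot":[0,0,0]},{"delta_pos":[1,0,-4.5],"rot":[0,0,0]},{"delta_pos":[1,0,-4.5],"rot":[0,0,0]}]'
$R '[{"delta_pos":[0,0,-1],"rot":[0,0,0]},{"delta_pos":[0,0,-1],"rot":[0,0,0]}]'
$R '[{"delta_pos":[0,0,-0.5],"rot":[0,0,0]},{"delta_pos":[0,0,-0.5],"rot":[0,0,0]}]'
$R '[{"delta_pos":[0,0,-0.4],"rot":[0,0,0]},{"delta_pos":[0,0,-0.4],"rot":[0,0,0]}]'
```

```text
t: 4.62
eef_pos: [584.4, -4.1, 76.2]
ee_rot: [3.141, 0.0, -0.009]
ft_force: [0.0, 0.1, -0.7]
opening: 0.006
gripper_force: 0.0
t: 4.78
eef_pos: [584.7, -4.0, 75.4]
ee_rot: [3.141, -0.0, -0.009]
ft_force: [-0.1, -0.1, 1.7]
opening: 0.004
gripper_force: 0.7
t: 4.95
eef_pos: [584.7, -4.0, 75.2]
ee_rot: [3.141, -0.0, -0.009]
ft_force: [-1.1, -0.6, 4.4]
opening: 0.001
gripper_force: 2.2
t: 5.12
eef_pos: [584.7, -4.0, 74.9]
ee_rot: [3.141, -0.0, -0.009]
ft_force: [-1.4, -0.9, 5.9]
opening: 0.008
gripper_force: 3.3
```

```bash
R='python3 -m crank'
$R '[{"delta_pos":[0,0,-0.5],"rot":[0,0,0]},{"delta_pos":[0,0,-0.5],"rot":[0,0,0]}]'
$R '[{"delta_pos":[0,0,-0.5],"rot":[0,0,0]},{"delta_pos":[0,0,-0.5],"rot":[0,0,0]}]'
$R '[{"delta_pos":[0,0,-0.3],"rot":[0,0,0]},{"delta_pos":[0,0,-0.3],"rot":[0,0,0]}]'
```

```text
t: 5.28
eef_pos: [584.7, -4.0, 74.8]
ee_rot: [3.141, -0.0, -0.009]
ft_force: [-2.0, -0.7, 9.4]
opening: 0.001
gripper_force: 4.4
t: 5.45
eef_pos: [584.7, -4.0, 74.6]
ee_rot: [3.141, -0.0, -0.009]
ft_force: [-3.9, -0.9, 11.0]
opening: 0.004
gripper_force: 5.6
t: 5.62
eef_pos: [584.8, -4.0, 74.6]
ee_rot: [3.141, -0.0, -0.009]
ft_force: [-4.0, -0.5, 12.5]
opening: 0.005
gripper_force: 6.2
```

(584,-4) is gummed too. Next is (566,120).

```bash
R='python3 -m crank'
$R '[{"delta_pos":[0,0,25],"rot":[0,0,0]},{"delta_pos":[-4,35,30],"rot":[0,0,0]},{"delta_pos":[-10,70,30],"rot":[0,0,0]},{"delta_pos":[-15,105,30],"rot":[0,0,0]},{"delta_pos":[-18,124,30],"rot":[0,0,0]}]'
$R '[{"delta_pos":[0,0,-12],"rot":[0,0,0]},{"delta_pos":[0,0,-20],"rot":[0,0,0]},{"delta_pos":[0,0,-25],"rot":[0,0,0]},{"delta_pos":[0,0,-25],"rot":[0,0,0]},{"delta_pos":[0,0,-25],"rot":[0,0,0]}]'
$R '[{"delta_pos":[0,0,-1],"rot":[0,0,0]},{"delta_pos":[0,0,-1],"rot":[0,0,0]}]'
$R '[{"delta_pos":[0,0,-1],"rot":[0,0,0]},{"delta_pos":[0,0,-1],"rot":[0,0,0]}]'
$R '[{"delta_pos":[0,0,-0.5],"rot":[0,0,0]},{"delta_pos":[0,0,-0.5],"rot":[0,0,0]}]'
$R '[{"delta_pos":[0,0,-0.5],"rot":[0,0,0]},{"delta_pos":[0,0,-0.5],"rot":[0,0,0]}]'
```

```text
t: 6.03
eef_pos: [565.7, 125.1, 103.4]
ee_rot: [-3.139, -0.001, -0.005]
ft_force: [-0.6, 0.8, -0.5]
opening: 0.008
gripper_force: 0.0
t: 6.45
eef_pos: [566.6, 118.2, 77.2]
ee_rot: [3.141, 0.001, -0.012]
ft_force: [0.0, -0.0, -0.9]
opening: 0.007
gripper_force: 0.0
t: 6.62
eef_pos: [567.0, 119.2, 77.1]
ee_rot: [3.141, -0.0, -0.011]
ft_force: [-0.1, -0.5, 0.5]
opening: 0.004
gripper_force: 0.0
t: 6.78
eef_pos: [566.8, 119.8, 76.1]
ee_rot: [-3.142, -0.0, -0.01]
ft_force: [-0.5, 1.5, 0.6]
opening: 0.001
gripper_force: 0.0
t: 6.95
eef_pos: [566.6, 120.0, 75.5]
ee_rot: [3.142, -0.0, -0.009]
ft_force: [-0.9, 0.2, -0.8]
opening: 0.007
gripper_force: 0.0
t: 7.12
eef_pos: [566.7, 120.0, 75.2]
ee_rot: [3.141, -0.0, -0.009]
ft_force: [-0.1, 0.7, 3.2]
opening: 0.001
gripper_force: 1.1
```

```bash
R='python3 -m crank'
$R '[{"delta_pos":[0,0,-0.7],"rot":[0,0,0]},{"delta_pos":[0,0,-0.7],"rot":[0,0,0]}]'
$R '[{"delta_pos":[0,0,-0.7],"rot":[0,0,0]},{"delta_pos":[0,0,-0.7],"rot":[0,0,0]}]'
$R '[{"delta_pos":[0,0,-0.7],"rot":[0,0,0]},{"delta_pos":[0,0,-0.7],"rot":[0,0,0]}]'
```

```text
t: 7.28
eef_pos: [566.7, 120.0, 74.8]
ee_rot: [3.141, -0.0, -0.009]
ft_force: [-1.8, -0.7, 5.0]
opening: 0.006
gripper_force: 2.6
t: 7.45
eef_pos: [566.7, 120.0, 74.3]
ee_rot: [3.141, -0.0, -0.009]
ft_force: [-2.2, -1.6, 6.4]
opening: 0.004
gripper_force: 3.2
t: 7.62
eef_pos: [566.7, 120.0, 73.7]
ee_rot: [3.141, -0.0, -0.009]
ft_force: [-1.1, -1.1, 7.3]
opening: 0.007
gripper_force: 3.5
```

Clearly softer: a free pin giving smoothly.

```bash
R='python3 -m crank'
$R '[{"delta_pos":[0,0,-0.7],"rot":[0,0,0]},{"delta_pos":[0,0,-0.7],"rot":[0,0,0]}]'
$R '[{"delta_pos":[0,0,-0.7],"rot":[0,0,0]},{"delta_pos":[0,0,-0.7],"rot":[0,0,0]}]'
$R '[{"delta_pos":[0,0,-0.7],"rot":[0,0,0]},{"delta_pos":[0,0,-0.7],"rot":[0,0,0]}]'
```

```text
t: 7.78
eef_pos: [566.7, 120.0, 73.0]
ee_rot: [3.141, -0.0, -0.009]
ft_force: [-2.1, -1.0, 6.6]
opening: 0.005
gripper_force: 3.4
t: 7.95
eef_pos: [566.7, 120.1, 72.2]
ee_rot: [3.141, -0.0, -0.009]
ft_force: [-2.5, -1.2, 6.2]
opening: 0.001
gripper_force: 3.1
t: 8.12
eef_pos: [566.7, 120.0, 71.4]
ee_rot: [3.141, -0.0, -0.009]
ft_force: [-1.7, -0.1, 5.0]
opening: 0.001
gripper_force: 2.5
```

```bash
R='python3 -m crank'
$R '[{"delta_pos":[0,0,-1.5],"rot":[0,0,0]},{"delta_pos":[0,0,-3],"rot":[0,0,0]},{"delta_pos":[0,0,-5],"rot":[0,0,0]},{"delta_pos":[0,0,-6],"rot":[0,0,0]},{"delta_pos":[0,0,-6],"rot":[0,0,0]}]'
$R '[{"delta_pos":[0,0,30],"rot":[0,0,0]},{"delta_pos":[0,35,38],"rot":[0,0,0]},{"delta_pos":[1,70,38],"rot":[0,0,0]},{"delta_pos":[1,105,38],"rot":[0,0,0]},{"delta_pos":[1,115,38],"rot":[0,0,0]}]'
$R '[{"delta_pos":[0,0,-10],"rot":[0,0,0]},{"delta_pos":[0,0,-20],"rot":[0,0,0]},{"delta_pos":[0,0,-24],"rot":[0,0,0]},{"delta_pos":[0,0,-24],"rot":[0,0,0]},{"delta_pos":[0,0,-24],"rot":[0,0,0]}]'
python3 - <<'E'
from h import *
c=capture("top");o,W=blobs(c,44,75,40)
for b in o:
    if 400<b[2][0]<700 and -50<b[2][1]<300: print(*b)
E
```

```text
t: 8.53
eef_pos: [566.3, 120.0, 64.2]
ee_rot: [3.141, 0.001, -0.009]
ft_force: [-0.3, -0.6, -0.5]
opening: 0.002
gripper_force: 0.0
t: 8.95
eef_pos: [566.6, 242.5, 103.6]
ee_rot: [-3.136, -0.001, -0.002]
ft_force: [0.4, 0.1, 0.2]
opening: 0.005
gripper_force: 0.0
t: 9.37
eef_pos: [567.6, 232.7, 77.7]
ee_rot: [3.14, 0.002, -0.012]
ft_force: [0.5, -0.2, 0.7]
opening: 0.003
gripper_force: 0.0
[279.9 178. ] 170 [681.4  67.3] 67 60 63.5 69.9
[309.2 214.2] 373 [584.2  -3.9] 63 42 9.0 47.7
[259.9 221.7] 377 [566.6 117.8] 63 43 0.1 47.3
[308.2 269.5] 395 [448.1   2.6] 62 43 -12.6 47.6
```

It clicked (force gone). Now (568,235).

```bash
R='python3 -m crank'
$R '[{"delta_pos":[0,0,-1],"rot":[0,0,0]},{"delta_pos":[0,0,-2.5],"rot":[0,0,0]},{"delta_pos":[0,0,-2.5],"rot":[0,0,0]}]'
$R '[{"delta_pos":[0,0,-0.7],"rot":[0,0,0]},{"delta_pos":[0,0,-0.7],"rot":[0,0,0]}]'
$R '[{"delta_pos":[0,0,-0.7],"rot":[0,0,0]},{"delta_pos":[0,0,-0.7],"rot":[0,0,0]}]'
$R '[{"delta_pos":[0,0,-0.5],"rot":[0,0,0]},{"delta_pos":[0,0,-0.5],"rot":[0,0,0]}]'
$R '[{"delta_pos":[0,0,-0.5],"rot":[0,0,0]},{"delta_pos":[0,0,-0.5],"rot":[0,0,0]}]'
```

```text
t: 9.67
eef_pos: [567.7, 234.7, 76.3]
ee_rot: [3.141, -0.0, -0.01]
ft_force: [-0.1, 1.0, -0.1]
opening: 0.009
gripper_force: 0.0
t: 9.83
eef_pos: [567.6, 235.0, 75.6]
ee_rot: [3.142, -0.0, -0.009]
ft_force: [0.2, 0.8, -0.4]
opening: 0.007
gripper_force: 0.0
t: 10.0
eef_pos: [567.7, 235.1, 75.2]
ee_rot: [3.141, -0.0, -0.009]
ft_force: [-0.3, -0.6, 2.4]
opening: 0.005
gripper_force: 1.3
t: 10.17
eef_pos: [567.7, 235.1, 74.8]
ee_rot: [3.141, -0.0, -0.009]
ft_force: [-1.5, -0.1, 4.5]
opening: 0.005
gripper_force: 2.3
t: 10.33
eef_pos: [567.7, 235.1, 74.4]
ee_rot: [3.141, -0.0, -0.009]
ft_force: [-2.0, -0.7, 5.8]
opening: 0.005
gripper_force: 2.7
```

```bash
R='python3 -m crank'
$R '[{"delta_pos":[0,0,-0.7],"rot":[0,0,0]},{"delta_pos":[0,0,-0.7],"rot":[0,0,0]}]'
$R '[{"delta_pos":[0,0,-0.7],"rot":[0,0,0]},{"delta_pos":[0,0,-0.7],"rot":[0,0,0]}]'
$R '[{"delta_pos":[0,0,-0.7],"rot":[0,0,0]},{"delta_pos":[0,0,-0.7],"rot":[0,0,0]}]'
```

```text
t: 10.5
eef_pos: [567.7, 235.1, 73.7]
ee_rot: [3.141, -0.0, -0.009]
ft_force: [-1.6, -0.3, 5.4]
opening: 0.006
gripper_force: 2.9
t: 10.67
eef_pos: [567.7, 235.1, 73.0]
ee_rot: [3.141, -0.0, -0.009]
ft_force: [-1.2, -1.2, 5.5]
opening: 0.002
gripper_force: 2.9
t: 10.83
eef_pos: [567.7, 235.1, 72.3]
ee_rot: [3.141, -0.0, -0.009]
ft_force: [-2.4, -1.8, 5.2]
opening: 0.007
gripper_force: 2.6
```

```bash
R='python3 -m crank'
$R '[{"delta_pos":[0,0,-1.5],"rot":[0,0,0]},{"delta_pos":[0,0,-3],"rot":[0,0,0]},{"delta_pos":[0,0,-5],"rot":[0,0,0]},{"delta_pos":[0,0,-7],"rot":[0,0,0]},{"delta_pos":[0,0,-7],"rot":[0,0,0]}]'
$R '[{"delta_pos":[0,0,40],"rot":[0,0,0]},{"delta_pos":[0,0,80],"rot":[0,0,0]},{"delta_pos":[0,0,120],"rot":[0,0,0]},{"delta_pos":[0,0,160],"rot":[0,0,0]},{"delta_pos":[0,0,165],"rot":[0,0,0]}]' -1
$R '[{"delta_pos":[23,-34,0],"rot":[0,0,0]},{"delta_pos":[46,-68,0],"rot":[0,0,0]},{"delta_pos":[69,-101,0],"rot":[0,0,0]},{"delta_pos":[92,-135,0],"rot":[0,0,0]},{"delta_pos":[115,-168,0],"rot":[0,0,0]}]'
$R '[{"delta_pos":[0,0,0],"rot":[0,0,0]},{"delta_pos":[0,0,0],"rot":[0,0,0]}]'
python3 - <<'E'
from h import *
for n in("side",):
    c=capture(n);cv2.imwrite(f"pics/{n}2.png",cv2.resize(c["frame"][:,:,::-1],(800,600)))
    W=cloud(c)
    z=W[...,2];m=(z>95)&(z<150)&(abs(W[...,0]-683)<35)&(abs(W[...,1]-67)<35)
    print(m.sum(),W[m].mean(0),np.percentile(W[m][:,:2],[3,97],axis=0))
    np.savez("s2.npz",**c)
c=capture("top");o,W=blobs(c,20,75,100)
for b in o:
    if 400<b[2][0]<700 and -50<b[2][1]<300: print(*b)
E
```

```text
t: 11.25
eef_pos: [567.2, 234.8, 63.8]
ee_rot: [3.141, 0.001, -0.009]
ft_force: [-0.2, -0.1, -0.3]
opening: 0.006
gripper_force: 0.0
t: 11.67
eef_pos: [571.0, 237.5, 237.7]
ee_rot: [-3.136, -0.012, -0.009]
ft_force: [1.6, 0.9, 0.4]
opening: 0.298
gripper_force: 0.0
t: 12.08
eef_pos: [683.4, 65.0, 229.3]
ee_rot: [3.141, -0.0, -0.009]
ft_force: [0.3, 0.4, -0.2]
opening: 0.682
gripper_force: 0.0
t: 12.25
eef_pos: [683.7, 62.9, 228.3]
ee_rot: [3.14, 0.001, -0.016]
ft_force: [-0.8, 0.9, 0.2]
opening: 0.835
gripper_force: 0.0
165 [679.18293917  74.08317798 124.78144645] [[668.01861351  64.20421924]
 [692.85465492  78.81234547]]
[278.6 180.5] 160 [675.3  68.4] 67 48 74.1 68.8
[308.4 214.9] 522 [584.5  -4. ] 73 46 7.9 46.4
[214.6 221.7] 515 [568.3 234.6] 73 46 14.5 46.6
[259.8 222.3] 503 [566.4 119.7] 73 46 6.0 46.7
[307.3 269.5] 563 [447.8   2. ] 73 46 -11.4 46.1
```

View pics/side2.png

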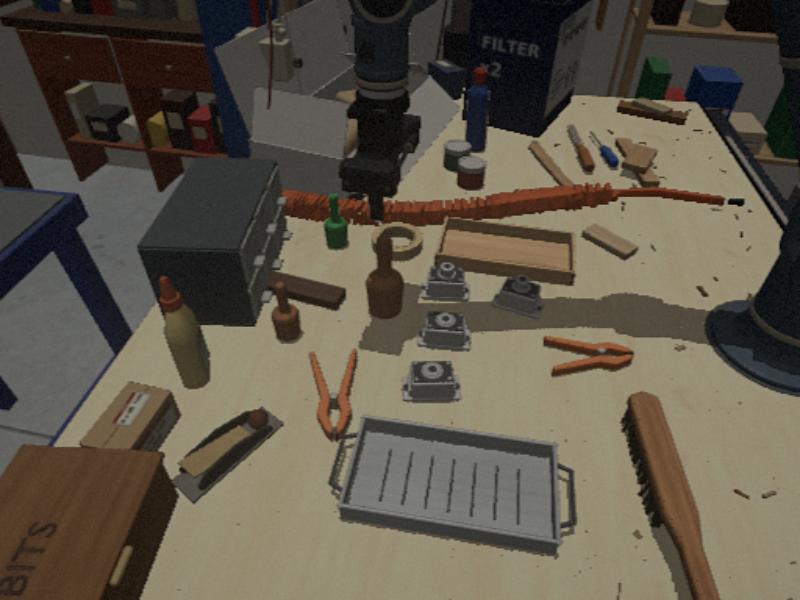

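Side view: pins of the two stops at (445,322) and (432,372) are down, the other two (447,272), (520,288) up; the gripper is above the mallet (384,280). Mallet axis ≈ (682,66). Descending on the handle.

```bash
R='python3 -m crank'
$R '[{"delta_pos":[0,0,0],"rot":[0,0,0]},{"delta_pos":[0,0,0],"rot":[0,0,0]},{"delta_pos":[0,0,-10],"rot":[0,0,0]},{"delta_pos":[0,0,-20],"rot":[0,0,0]},{"delta_pos":[0,0,-20],"rot":[0,0,0]}]'
```

```text
t: 12.77
eef_pos: [680.8, 67.1, 206.7]
ee_rot: [3.141, 0.005, -0.008]
ft_force: [0.1, 0.3, -1.3]
opening: 0.997
gripper_force: 0.0
```

```bash
R='python3 -m crank'
$R '[{"delta_pos":[0,0,-20],"rot":[0,0,0]},{"delta_pos":[0,0,-40],"rot":[0,0,0]},{"delta_pos":[0,0,-60],"rot":[0,0,0]},{"delta_pos":[0,0,-80],"rot":[0,0,0]},{"delta_pos":[0,0,-98],"rot":[0,0,0]}]'
$R '[{"delta_pos":[0,0,0],"rot":[0,0,0]},{"delta_pos":[0,0,0],"rot":[0,0,0]},{"delta_pos":[0,0,0],"rot":[0,0,0]},{"delta_pos":[0,0,0],"rot":[0,0,0]},{"delta_pos":[0,0,0],"rot":[0,0,0]}]' 1 50
$R '[{"delta_pos":[0,0,0],"rot":[0,0,0]},{"delta_pos":[0,0,0],"rot":[0,0,0]},{"delta_pos":[0,0,0],"rot":[0,0,0]},{"delta_pos":[0,0,0],"rot":[0,0,0]},{"delta_pos":[0,0,0],"rot":[0,0,0]}]'
$R '[{"delta_pos":[0,0,0],"rot":[0,0,0]},{"delta_pos":[0,0,0],"rot":[0,0,0]},{"delta_pos":[0,0,0],"rot":[0,0,0]},{"delta_pos":[0,0,0],"rot":[0,0,0]},{"delta_pos":[0,0,0],"rot":[0,0,0]}]'
```

```text
t: 13.18
eef_pos: [681.9, 66.9, 110.0]
ee_rot: [3.141, 0.001, -0.009]
ft_force: [0.4, -0.1, 0.5]
opening: 1.001
gripper_force: 0.0
t: 13.6
eef_pos: [683.5, 67.2, 113.3]
ee_rot: [-3.141, -0.003, -0.009]
ft_force: [-0.1, -0.9, 0.4]
opening: 0.702
gripper_force: 0.0
t: 14.02
eef_pos: [682.6, 66.8, 111.8]
ee_rot: [3.141, -0.0, -0.009]
ft_force: [-0.9, -0.4, -0.3]
opening: 0.326
gripper_force: 0.5
t: 14.43
eef_pos: [682.7, 66.5, 111.8]
ee_rot: [3.141, -0.0, -0.01]
ft_force: [0.5, -0.8, 1.2]
opening: 0.301
gripper_force: 49.8
```

Grip holds (26 mm). Lift and carry to above (584,-4).

```bash
R='python3 -m crank'
$R '[{"delta_pos":[0,0,25],"rot":[0,0,0]},{"delta_pos":[0,0,50],"rot":[0,0,0]},{"delta_pos":[0,0,75],"rot":[0,0,0]},{"delta_pos":[0,0,100],"rot":[0,0,0]},{"delta_pos":[0,0,100],"rot":[0,0,0]}]'
$R '[{"delta_pos":[-20,-14,0],"rot":[0,0,0]},{"delta_pos":[-45,-32,0],"rot":[0,0,0]},{"delta_pos":[-70,-50,0],"rot":[0,0,0]},{"delta_pos":[-98,-70,0],"rot":[0,0,0]},{"delta_pos":[-98,-70,0],"rot":[0,0,0]}]'
$R '[{"delta_pos":[0,0,0],"rot":[0,0,0]},{"delta_pos":[0,0,0],"rot":[0,0,0]}]'
python3 - <<'E'
from h import *
c=capture("top");o,W=blobs(c,20,75,100)
for b in o:
    if 400<b[2][0]<700 and -50<b[2][1]<300: print(*b)
c=capture("side");cv2.imwrite("pics/s3.png",cv2.resize(c["frame"][90:270,200:390,::-1],None,fx=3.3,fy=3.3))
E
```

```text
t: 14.85
eef_pos: [685.0, 68.6, 216.8]
ee_rot: [-3.139, -0.009, -0.009]
ft_force: [2.0, -0.1, -1.2]
opening: 0.308
gripper_force: 49.7
t: 15.27
eef_pos: [577.2, -8.5, 208.5]
ee_rot: [3.136, 0.012, -0.015]
ft_force: [-2.3, -2.2, -5.6]
opening: 0.306
gripper_force: 49.7
t: 15.43
eef_pos: [584.2, -2.6, 210.7]
ee_rot: [-3.141, 0.001, -0.009]
ft_force: [0.5, 0.6, -3.2]
opening: 0.305
gripper_force: 49.7
[214.6 221.7] 516 [568.3 234.7] 73 46 14.4 46.4
[259.8 222.2] 503 [566.4 119.7] 73 46 5.8 46.7
[307.3 269.6] 559 [447.8   1.9] 73 47 -11.5 46.5
```

View pics/s3.png

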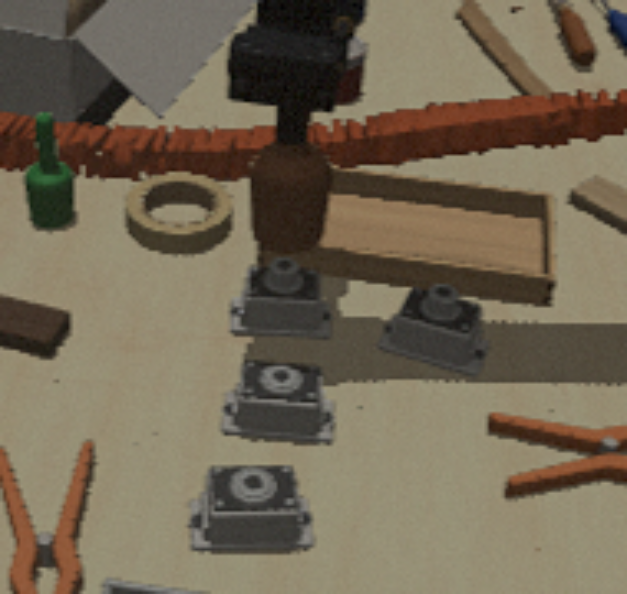

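The crop shows the mallet held upright above the far gummed stop (crop (285,262)). Lower, then tap.

```bash
R='python3 -m crank'
$R '[{"delta_pos":[0,0,-10],"rot":[0,0,0]},{"delta_pos":[0,0,-20],"rot":[0,0,0]},{"delta_pos":[0,0,-27],"rot":[0,0,0]},{"delta_pos":[0,0,-27],"rot":[0,0,0]},{"delta_pos":[0,0,-27],"rot":[0,0,0]}]'
$R '[{"delta_pos":[0,0,-6],"rot":[0,0,0]},{"delta_pos":[0,0,-14],"rot":[0,0,0]}]'
$R '[{"delta_pos":[0,0,20],"rot":[0,0,0]},{"delta_pos":[0,0,45],"rot":[0,0,0]},{"delta_pos":[0,0,45],"rot":[0,0,0]}]'
```

```text
t: 15.95
eef_pos: [584.1, -2.9, 183.6]
ee_rot: [-3.141, 0.002, -0.009]
ft_force: [0.5, -0.4, -3.4]
opening: 0.308
gripper_force: 49.7
t: 16.12
eef_pos: [586.6, -2.7, 172.8]
ee_rot: [-3.142, -0.005, -0.009]
ft_force: [-3.0, -0.6, 25.9]
opening: 0.306
gripper_force: 50.7
t: 16.37
eef_pos: [587.6, -2.4, 220.2]
ee_rot: [-3.141, -0.009, -0.009]
ft_force: [2.0, -0.1, -3.8]
opening: 0.303
gripper_force: 49.7
```

```bash
cat >> h.py <<'E'
def pinz(x,y):
    W=cloud(capture("side"));m=(np.hypot(W[...,0]-x,W[...,1]-y)<12);z=W[m][:,2];return m.sum(),np.percentile(z[z<90],[50,85,95]).round(1)
E
python3 -c "
from h import *
for p in((584,-4),(566,120),(568,235),(448,2)):print(pinz(*p))"
```

```text
(np.int64(89), array([62.2, 65. , 65.6]))
(np.int64(49), array([49.8, 51.1, 51.9]))
(np.int64(63), array([50.2, 51.3, 51.9]))
(np.int64(58), array([62.9, 65.4, 65.8]))
```

Still up; a firmer tap.

```bash
R='python3 -m crank'
$R '[{"delta_pos":[-1,0,-15],"rot":[0,0,0]},{"delta_pos":[-1,0,-28],"rot":[0,0,0]},{"delta_pos":[-1,0,-28],"rot":[0,0,0]}]'
$R '[{"delta_pos":[0,0,-11],"rot":[0,0,0]},{"delta_pos":[0,0,-23],"rot":[0,0,0]}]'
$R '[{"delta_pos":[0,0,20],"rot":[0,0,0]},{"delta_pos":[0,0,50],"rot":[0,0,0]},{"delta_pos":[0,0,50],"rot":[0,0,0]}]'
python3 -c "
from h import *
for p in((584,-4),(566,120),(568,235),(448,2)):print(pinz(*p))"
```

```text
t: 16.82
eef_pos: [580.6, -3.5, 183.5]
ee_rot: [3.141, 0.008, -0.009]
ft_force: [-0.9, -0.4, -4.6]
opening: 0.304
gripper_force: 49.7
t: 16.98
eef_pos: [586.4, -2.7, 167.2]
ee_rot: [3.142, -0.007, -0.009]
ft_force: [0.4, -0.1, -0.5]
opening: 0.299
gripper_force: 49.9
t: 17.23
eef_pos: [587.0, -2.3, 219.4]
ee_rot: [-3.141, -0.01, -0.009]
ft_force: [3.0, 0.7, -2.8]
opening: 0.305
gripper_force: 49.7
(np.int64(65), array([50.3, 51.2, 51.6]))
(np.int64(49), array([50.1, 51.3, 52.2]))
(np.int64(64), array([50.2, 51.4, 51.9]))
(np.int64(58), array([63.5, 65.5, 66.1]))
```

Down. Now the near gummed one at (448,2).

```bash
R='python3 -m crank'
$R '[{"delta_pos":[-30,1,0],"rot":[0,0,0]},{"delta_pos":[-65,2,0],"rot":[0,0,0]},{"delta_pos":[-100,4,0],"rot":[0,0,0]},{"delta_pos":[-136,5,0],"rot":[0,0,0]},{"delta_pos":[-136,5,0],"rot":[0,0,0]}]'
$R '[{"delta_pos":[0,0,-10],"rot":[0,0,0]},{"delta_pos":[0,0,-28],"rot":[0,0,0]},{"delta_pos":[0,0,-28],"rot":[0,0,0]},{"delta_pos":[0,0,-28],"rot":[0,0,0]}]'
```

```text
t: 17.85
eef_pos: [437.9, 1.7, 211.7]
ee_rot: [3.138, 0.013, -0.008]
ft_force: [-3.4, -0.2, -4.0]
opening: 0.304
gripper_force: 49.7
t: 18.18
eef_pos: [447.0, 2.0, 185.3]
ee_rot: [-3.141, 0.004, -0.009]
ft_force: [-0.5, 0.2, -3.5]
opening: 0.306
gripper_force: 49.7
```

```bash
R='python3 -m crank'
$R '[{"delta_pos":[0,0,-12],"rot":[0,0,0]},{"delta_pos":[0,0,-24],"rot":[0,0,0]}]'
$R '[{"delta_pos":[0,0,20],"rot":[0,0,0]},{"delta_pos":[0,0,50],"rot":[0,0,0]},{"delta_pos":[0,0,50],"rot":[0,0,0]}]'
python3 - <<'E'
from h import *
for p in((584,-4),(566,120),(568,235),(448,2)):print(pinz(*p))
c=capture("side");W=cloud(c);m=(np.abs(W[...,0]-450)<45)&(np.abs(W[...,1]-2)<45)&(W[...,2]>75)
print("mallet lowest",np.percentile(W[m][:,2],[0,2,5]))
E
```

```text
t: 18.35
eef_pos: [451.4, 2.5, 165.1]
ee_rot: [-3.141, -0.007, -0.009]
ft_force: [0.1, 0.6, -3.3]
opening: 0.306
gripper_force: 49.8
t: 18.6
eef_pos: [451.8, 2.7, 217.5]
ee_rot: [-3.141, -0.01, -0.009]
ft_force: [2.7, 0.5, -3.1]
opening: 0.304
gripper_force: 49.7
(np.int64(37), array([49.8, 51.3, 52. ]))
(np.int64(50), array([50. , 50.8, 51.4]))
(np.int64(62), array([50. , 51.4, 51.8]))
(np.int64(84), array([49.7, 51.5, 52.3]))
mallet lowest [101.10164404 113.04932137 128.90688161]
```

All four pins are down. Take the mallet back to its original spot.

```bash
R='python3 -m crank'
$R '[{"delta_pos":[35,9,0],"rot":[0,0,0]},{"delta_pos":[70,19,0],"rot":[0,0,0]},{"delta_pos":[105,29,0],"rot":[0,0,0]},{"delta_pos":[140,38,0],"rot":[0,0,0]},{"delta_pos":[170,46,0],"rot":[0,0,0]}]'
$R '[{"delta_pos":[30,8,0],"rot":[0,0,0]},{"delta_pos":[50,14,0],"rot":[0,0,0]},{"delta_pos":[65,18,0],"rot":[0,0,0]},{"delta_pos":[65,18,0],"rot":[0,0,0]},{"delta_pos":[65,18,0],"rot":[0,0,0]}]'
$R '[{"delta_pos":[0,0,-25],"rot":[0,0,0]},{"delta_pos":[0,0,-50],"rot":[0,0,0]},{"delta_pos":[0,0,-75],"rot":[0,0,0]},{"delta_pos":[0,0,-90],"rot":[0,0,0]},{"delta_pos":[0,0,-94],"rot":[0,0,0]}]'
$R '[{"delta_pos":[0,0,0],"rot":[0,0,0]},{"delta_pos":[0,0,-1],"rot":[0,0,0]},{"delta_pos":[0,0,-2],"rot":[0,0,0]},{"delta_pos":[0,0,-2],"rot":[0,0,0]}]'
```

```text
t: 19.27
eef_pos: [619.2, 48.4, 210.8]
ee_rot: [-3.141, 0.002, -0.009]
ft_force: [0.2, 0.3, -2.8]
opening: 0.306
gripper_force: 49.7
t: 19.68
eef_pos: [682.0, 66.2, 210.3]
ee_rot: [3.141, 0.004, -0.009]
ft_force: [0.0, -0.4, -3.6]
opening: 0.306
gripper_force: 49.7
t: 20.1
eef_pos: [678.8, 64.6, 114.4]
ee_rot: [3.139, 0.009, -0.01]
ft_force: [-1.3, 0.2, -3.6]
opening: 0.303
gripper_force: 49.7
t: 20.43
eef_pos: [683.3, 66.1, 118.2]
ee_rot: [-3.141, -0.002, -0.009]
ft_force: [0.2, -0.5, -4.2]
opening: 0.307
gripper_force: 49.7
```

```bash
R='python3 -m crank'
$R '[{"delta_pos":[0,0,-1.5],"rot":[0,0,0]},{"delta_pos":[0,0,-3],"rot":[0,0,0]},{"delta_pos":[0,0,-3],"rot":[0,0,0]}]'
$R '[{"delta_pos":[0,0,-1],"rot":[0,0,0]},{"delta_pos":[0,0,-1.5],"rot":[0,0,0]},{"delta_pos":[0,0,-1.5],"rot":[0,0,0]}]'
$R '[{"delta_pos":[0,0,-1],"rot":[0,0,0]},{"delta_pos":[0,0,-1],"rot":[0,0,0]}]'
```

```text
t: 20.68
eef_pos: [682.5, 65.9, 113.8]
ee_rot: [3.141, -0.0, -0.009]
ft_force: [0.8, 0.1, -4.2]
opening: 0.303
gripper_force: 49.7
t: 20.93
eef_pos: [683.0, 66.1, 113.1]
ee_rot: [3.141, -0.001, -0.009]
ft_force: [-0.7, -0.6, 1.3]
opening: 0.302
gripper_force: 49.8
t: 21.1
eef_pos: [683.5, 66.2, 113.0]
ee_rot: [3.142, -0.002, -0.009]
ft_force: [-2.3, -0.3, 5.8]
opening: 0.307
gripper_force: 49.9
```

Standing on the bench. Release and rise.

```bash
R='python3 -m crank'
$R '[{"delta_pos":[0,0,0],"rot":[0,0,0]},{"delta_pos":[0,0,0],"rot":[0,0,0]},{"delta_pos":[0,0,0],"rot":[0,0,0]},{"delta_pos":[0,0,0],"rot":[0,0,0]},{"delta_pos":[0,0,0],"rot":[0,0,0]}]' -0.7
$R '[{"delta_pos":[0,0,0],"rot":[0,0,0]},{"delta_pos":[0,0,10],"rot":[0,0,0]},{"delta_pos":[0,0,30],"rot":[0,0,0]},{"delta_pos":[0,0,60],"rot":[0,0,0]},{"delta_pos":[0,0,90],"rot":[0,0,0]}]'
$R '[{"delta_pos":[0,0,30],"rot":[0,0,0]},{"delta_pos":[-30,14,30],"rot":[0,0,0]},{"delta_pos":[-65,30,30],"rot":[0,0,2]},{"delta_pos":[-100,48,30],"rot":[0,0,4]},{"delta_pos":[-117,53,30],"rot":[0,0,6.5]}]'
$R '[{"delta_pos":[0,0,0],"rot":[0,0,0]},{"delta_pos":[0,0,0],"rot":[0,0,0]},{"delta_pos":[0,0,0],"rot":[0,0,0]}]'
python3 - <<'E'
from h import *
c=capture("top");o,W=blobs(c,20,75,100)
for b in o:
    if 400<b[2][0]<720 and -50<b[2][1]<300: print(*b)
c=capture("side");cv2.imwrite("pics/s4.png",cv2.resize(c["frame"][:,:,::-1],(800,600)))
E
```

```text
t: 21.52
eef_pos: [682.5, 66.0, 111.0]
ee_rot: [3.142, 0.0, -0.009]
ft_force: [0.9, 0.0, -0.3]
opening: 0.598
gripper_force: 0.0
t: 21.93
eef_pos: [682.1, 66.0, 202.1]
ee_rot: [3.142, 0.002, -0.009]
ft_force: [0.6, 0.8, -0.1]
opening: 0.844
gripper_force: 0.0
t: 22.35
eef_pos: [561.4, 122.9, 232.4]
ee_rot: [-3.14, 0.001, 0.112]
ft_force: [-0.2, 1.1, -0.4]
opening: 0.848
gripper_force: 0.0
t: 22.6
eef_pos: [566.7, 118.3, 232.0]
ee_rot: [3.141, -0.002, 0.102]
ft_force: [0.2, -0.6, 0.1]
opening: 0.85
gripper_force: 0.0
[192.5 168.7] 357 [705.9 288. ] 145 62 -65.8 21.7
```

View pics/s4.png

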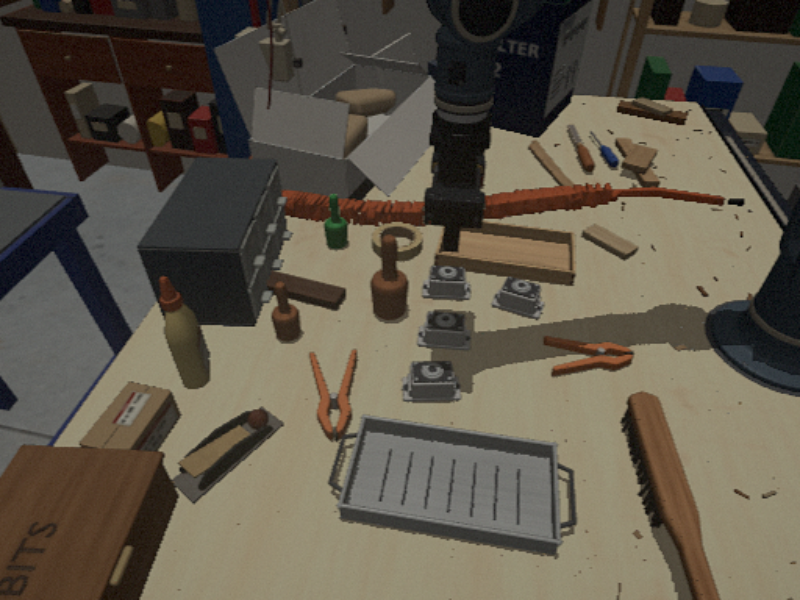

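Side view: mallet upright at (389,285), stops unmoved, all pins down. Gripper is over the middle stop (445,327); descend and grip.

```bash
R='python3 -m crank'
$R '[{"delta_pos":[0,0,-30],"rot":[0,0,0]},{"delta_pos":[0,0,-60],"rot":[0,0,0]},{"delta_pos":[0,0,-90],"rot":[0,0,0]},{"delta_pos":[0,0,-115],"rot":[0,0,0]},{"delta_pos":[0,0,-125],"rot":[0,0,0]}]'
$R '[{"delta_pos":[0,0,-20],"rot":[0,0,0]},{"delta_pos":[0,0,-40],"rot":[0,0,0]},{"delta_pos":[0,0,-60],"rot":[0,0,0]},{"delta_pos":[0,0,-75],"rot":[0,0,0]},{"delta_pos":[0,0,-82],"rot":[0,0,0]}]'
$R '[{"delta_pos":[0,0,0],"rot":[0,0,0]},{"delta_pos":[0,0,0],"rot":[0,0,0]},{"delta_pos":[0,0,0],"rot":[0,0,0]},{"delta_pos":[0,0,0],"rot":[0,0,0]},{"delta_pos":[0,0,0],"rot":[0,0,0]}]' 1 30
$R '[{"delta_pos":[0,0,0],"rot":[0,0,0]},{"delta_pos":[0,0,0],"rot":[0,0,0]},{"delta_pos":[0,0,0],"rot":[0,0,0]}]'
```

```text
t: 23.12
eef_pos: [564.2, 117.5, 102.3]
ee_rot: [3.141, 0.006, 0.102]
ft_force: [-0.5, -0.4, -0.5]
opening: 0.849
gripper_force: 0.0
t: 23.53
eef_pos: [565.6, 118.3, 22.6]
ee_rot: [3.141, 0.002, 0.103]
ft_force: [0.6, -0.4, -0.3]
opening: 0.849
gripper_force: 0.0
t: 23.95
eef_pos: [566.4, 119.1, 25.3]
ee_rot: [-3.142, -0.002, 0.104]
ft_force: [-0.8, -0.4, -0.8]
opening: 0.556
gripper_force: 0.0
t: 24.2
eef_pos: [566.2, 119.2, 25.2]
ee_rot: [-3.142, -0.002, 0.104]
ft_force: [-0.4, -0.1, 5.3]
opening: 0.522
gripper_force: 30.0
```

```bash
R='python3 -m crank'
$R '[{"delta_pos":[0,0,20],"rot":[0,0,0]},{"delta_pos":[0,0,45],"rot":[0,0,0]},{"delta_pos":[0,0,70],"rot":[0,0,0]},{"delta_pos":[0,0,90],"rot":[0,0,0]},{"delta_pos":[0,0,90],"rot":[0,0,0]}]'
$R '[{"delta_pos":[-2,-30,0],"rot":[0,0,-1]},{"delta_pos":[-5,-65,0],"rot":[0,0,-2]},{"delta_pos":[-7,-100,0],"rot":[0,0,-3]},{"delta_pos":[-9,-130,0],"rot":[0,0,-4]},{"delta_pos":[-11,-160,0],"rot":[0,0,-5]}]'
$R '[{"delta_pos":[-3,-35,0],"rot":[0,0,-1]},{"delta_pos":[-6,-70,0],"rot":[0,0,-1]},{"delta_pos":[-9,-95,0],"rot":[0,0,-1]},{"delta_pos":[-10,-104,0],"rot":[0,0,-1]},{"delta_pos":[-10,-104,0],"rot":[0,0,-1]}]'
$R '[{"delta_pos":[0,0,0],"rot":[0,0,0]},{"delta_pos":[0,0,-20],"rot":[0,0,0]},{"delta_pos":[0,0,-40],"rot":[0,0,0]},{"delta_pos":[0,0,-40],"rot":[0,0,0]},{"delta_pos":[0,0,-40],"rot":[0,0,0]}]'
```

```text
t: 24.62
eef_pos: [567.5, 119.7, 117.4]
ee_rot: [-3.141, -0.006, 0.104]
ft_force: [0.9, 0.2, -4.7]
opening: 0.532
gripper_force: 30.0
t: 25.03
eef_pos: [552.6, -43.1, 112.0]
ee_rot: [3.141, 0.004, 0.016]
ft_force: [0.9, 0.0, -4.9]
opening: 0.527
gripper_force: 30.0
t: 25.45
eef_pos: [542.3, -148.9, 112.0]
ee_rot: [3.141, 0.004, -0.007]
ft_force: [0.3, 1.5, -4.5]
opening: 0.525
gripper_force: 30.0
t: 25.87
eef_pos: [543.7, -142.5, 73.1]
ee_rot: [-3.14, 0.003, 0.003]
ft_force: [-0.4, 0.6, -4.0]
opening: 0.528
gripper_force: 30.0
```

```bash
R='python3 -m crank'
$R '[{"delta_pos":[1,-2,-15],"rot":[0,0,0]},{"delta_pos":[1,-2,-30],"rot":[0,0,0]},{"delta_pos":[1,-2,-39],"rot":[0,0,0]},{"delta_pos":[1,-2,-41],"rot":[0,0,0]},{"delta_pos":[1,-2,-41],"rot":[0,0,0]}]'
$R '[{"delta_pos":[0,0,-1],"rot":[0,0,0]},{"delta_pos":[0,0,-2],"rot":[0,0,0]},{"delta_pos":[0,0,-2],"rot":[0,0,0]}]'
```

```text
t: 26.28
eef_pos: [545.7, -146.3, 33.4]
ee_rot: [-3.141, 0.0, 0.0]
ft_force: [-0.3, 1.0, -4.3]
opening: 0.525
gripper_force: 30.0
t: 26.53
eef_pos: [546.1, -147.0, 31.9]
ee_rot: [3.141, -0.001, -0.001]
ft_force: [-0.2, 0.5, -4.1]
opening: 0.522
gripper_force: 30.0
```

```bash
R='python3 -m crank'
$R '[{"delta_pos":[0,0,-1],"rot":[0,0,0]},{"delta_pos":[0,0,-1.5],"rot":[0,0,0]},{"delta_pos":[0,0,-1.5],"rot":[0,0,0]}]'
$R '[{"delta_pos":[0,0,-1],"rot":[0,0,0]},{"delta_pos":[0,0,-1],"rot":[0,0,0]}]'
```

```text
t: 26.78
eef_pos: [545.6, -147.0, 29.8]
ee_rot: [3.141, -0.0, -0.001]
ft_force: [0.5, 0.1, -4.8]
opening: 0.527
gripper_force: 30.0
t: 26.95
eef_pos: [545.7, -147.1, 29.2]
ee_rot: [3.141, -0.0, -0.001]
ft_force: [-1.6, 0.2, 0.9]
opening: 0.527
gripper_force: 30.0
```

```bash
R='python3 -m crank'
$R '[{"delta_pos":[0,0,0],"rot":[0,0,0]},{"delta_pos":[0,0,0],"rot":[0,0,0]},{"delta_pos":[0,0,0],"rot":[0,0,0]},{"delta_pos":[0,0,0],"rot":[0,0,0]},{"delta_pos":[0,0,0],"rot":[0,0,0]}]' -0.6
$R '[{"delta_pos":[0,0,15],"rot":[0,0,0]},{"delta_pos":[0,0,40],"rot":[0,0,0]},{"delta_pos":[0,0,75],"rot":[0,0,0]},{"delta_pos":[0,0,110],"rot":[0,0,0]},{"delta_pos":[1,20,110],"rot":[0,0,0]}]'
$R '[{"delta_pos":[2,35,0],"rot":[0,0,1]},{"delta_pos":[4,70,0],"rot":[0,0,3]},{"delta_pos":[7,108,0],"rot":[0,0,4]},{"delta_pos":[9,145,0],"rot":[0,0,6]},{"delta_pos":[11,180,0],"rot":[0,0,7]}]'
$R '[{"delta_pos":[2,38,0],"rot":[0,0,1]},{"delta_pos":[4,76,0],"rot":[0,0,3]},{"delta_pos":[7,114,0],"rot":[0,0,4]},{"delta_pos":[9,150,0],"rot":[0,0,6]},{"delta_pos":[11,182,0],"rot":[0,0,7.5]}]'
$R '[{"delta_pos":[0,0,0],"rot":[0,0,0]},{"delta_pos":[0,0,0],"rot":[0,0,0]},{"delta_pos":[0,0,0],"rot":[0,0,0]}]'
python3 - <<'E'
from h import *
c=capture("top");o,W=blobs(c,20,75,100)
for b in o:
    if 350<b[2][0]<720 and -250<b[2][1]<300: print(*b)
W=cloud(capture("side"));m=(W[...,2]>40)&(W[...,2]<60)&(np.hypot(W[...,0]-568,W[...,1]-235)<60)
print(cv2.minAreaRect(W[m][:,:2].astype(np.float32)))
E
```

```text
t: 27.37
eef_pos: [545.9, -147.0, 28.9]
ee_rot: [3.141, -0.001, -0.001]
ft_force: [-0.4, 0.2, 0.2]
opening: 0.771
gripper_force: 0.0
t: 27.78
eef_pos: [550.8, -131.7, 145.3]
ee_rot: [3.136, -0.012, -0.007]
ft_force: [1.4, -0.9, -0.4]
opening: 0.799
gripper_force: 0.0
t: 28.2
eef_pos: [557.5, 55.1, 139.1]
ee_rot: [-3.141, -0.001, 0.123]
ft_force: [0.3, 0.6, 0.3]
opening: 0.804
gripper_force: 0.0
t: 28.62
eef_pos: [568.2, 237.8, 138.9]
ee_rot: [-3.141, -0.0, 0.256]
ft_force: [1.1, 0.5, -0.0]
opening: 0.802
gripper_force: 0.0
t: 28.87
eef_pos: [568.6, 234.2, 138.4]
ee_rot: [3.14, 0.001, 0.252]
ft_force: [0.2, 0.3, 0.2]
opening: 0.798
gripper_force: 0.0
[354.8 168.4] 722 [ 706.9 -129.4] 104 103 60.5 25.1
[279.4 182. ] 190 [673.   66.8] 66 61 77.7 69.4
[309.9 215.4] 522 [583.2  -7.8] 73 46 8.4 46.4
[365.3 230. ] 580 [ 545.8 -146. ] 71 47 -0.1 49.9
[307.5 269.4] 550 [447.8   2. ] 73 46 -11.5 46.3
((565.2543334960938, 234.01210021972656), (65.13261413574219, 45.92112731933594), 12.73454475402832)
```

```bash
R='python3 -m crank'
$R '[{"delta_pos":[-1,0,-25],"rot":[0,0,0]},{"delta_pos":[-1,0,-50],"rot":[0,0,0]},{"delta_pos":[-1,0,-75],"rot":[0,0,0]},{"delta_pos":[-1,0,-100],"rot":[0,0,0]},{"delta_pos":[-1,0,-114],"rot":[0,0,0]}]'
$R '[{"delta_pos":[0,0,0],"rot":[0,0,0]},{"delta_pos":[0,0,0],"rot":[0,0,0]},{"delta_pos":[0,0,0],"rot":[0,0,0]},{"delta_pos":[0,0,0],"rot":[0,0,0]},{"delta_pos":[0,0,0],"rot":[0,0,0]}]' 1 30
$R '[{"delta_pos":[0,0,0],"rot":[0,0,0]},{"delta_pos":[0,0,0],"rot":[0,0,0]},{"delta_pos":[0,0,0],"rot":[0,0,0]}]'
$R '[{"delta_pos":[0,0,20],"rot":[0,0,0]},{"delta_pos":[0,0,45],"rot":[0,0,0]},{"delta_pos":[0,0,70],"rot":[0,0,0]},{"delta_pos":[0,0,90],"rot":[0,0,0]},{"delta_pos":[0,0,90],"rot":[0,0,0]}]'
```

```text
t: 29.38
eef_pos: [566.7, 232.1, 22.1]
ee_rot: [3.14, 0.004, 0.25]
ft_force: [-0.6, -0.1, 0.2]
opening: 0.799
gripper_force: 0.0
t: 29.8
eef_pos: [568.7, 235.2, 26.4]
ee_rot: [3.141, -0.003, 0.252]
ft_force: [-0.2, -1.1, 3.3]
opening: 0.527
gripper_force: 30.0
t: 30.05
eef_pos: [568.7, 235.2, 26.4]
ee_rot: [3.141, -0.003, 0.252]
ft_force: [-0.6, -2.5, 6.0]
opening: 0.525
gripper_force: 30.0
t: 30.47
eef_pos: [569.5, 236.5, 118.6]
ee_rot: [-3.14, -0.007, 0.252]
ft_force: [0.3, 1.8, -3.8]
opening: 0.523
gripper_force: 30.0
```

```bash
R='python3 -m crank'
$R '[{"delta_pos":[-13,-34,0],"rot":[0,0,-1]},{"delta_pos":[-27,-69,0],"rot":[0,0,-3]},{"delta_pos":[-40,-103,0],"rot":[0,0,-4]},{"delta_pos":[-54,-137,0],"rot":[0,0,-6]},{"delta_pos":[-66,-168,0],"rot":[0,0,-7]}]'
$R '[{"delta_pos":[-13,-34,0],"rot":[0,0,-1]},{"delta_pos":[-27,-69,0],"rot":[0,0,-3]},{"delta_pos":[-40,-103,0],"rot":[0,0,-4]},{"delta_pos":[-54,-137,0],"rot":[0,0,-6]},{"delta_pos":[-66,-168,0],"rot":[0,0,-7.5]}]'
$R '[{"delta_pos":[-10,-25,0],"rot":[0,0,0]},{"delta_pos":[-18,-46,0],"rot":[0,0,0]},{"delta_pos":[-18,-46,0],"rot":[0,0,0]},{"delta_pos":[-18,-46,0],"rot":[0,0,0]},{"delta_pos":[-18,-46,0],"rot":[0,0,0]}]'
$R '[{"delta_pos":[0,0,-20],"rot":[0,0,0]},{"delta_pos":[0,0,-40],"rot":[0,0,0]},{"delta_pos":[0,0,-40],"rot":[0,0,0]},{"delta_pos":[0,0,-40],"rot":[0,0,0]}]'
```

```text
t: 30.88
eef_pos: [498.9, 64.5, 112.9]
ee_rot: [3.141, 0.004, 0.128]
ft_force: [-0.5, -0.6, -5.5]
opening: 0.522
gripper_force: 30.0
t: 31.3
eef_pos: [432.9, -102.9, 113.4]
ee_rot: [-3.142, 0.003, -0.003]
ft_force: [0.7, -0.4, -4.8]
opening: 0.528
gripper_force: 30.0
t: 31.72
eef_pos: [417.1, -146.2, 114.0]
ee_rot: [-3.141, 0.001, -0.0]
ft_force: [0.5, 0.1, -4.4]
opening: 0.521
gripper_force: 30.0
t: 32.05
eef_pos: [417.0, -145.4, 74.0]
ee_rot: [-3.14, 0.003, 0.002]
ft_force: [0.8, -0.1, -4.1]
opening: 0.525
gripper_force: 30.0
```

```bash
R='python3 -m crank'
$R '[{"delta_pos":[0,0,-15],"rot":[0,0,0]},{"delta_pos":[0,0,-30],"rot":[0,0,0]},{"delta_pos":[0,0,-40],"rot":[0,0,0]},{"delta_pos":[0,0,-40],"rot":[0,0,0]},{"delta_pos":[0,0,-40],"rot":[0,0,0]}]'
$R '[{"delta_pos":[0,0,-1],"rot":[0,0,0]},{"delta_pos":[0,0,-2],"rot":[0,0,0]},{"delta_pos":[0,0,-2],"rot":[0,0,0]}]'
$R '[{"delta_pos":[0,0,-1],"rot":[0,0,0]},{"delta_pos":[0,0,-1],"rot":[0,0,0]}]'
```

```text
t: 32.47
eef_pos: [418.0, -146.6, 35.1]
ee_rot: [-3.142, -0.0, 0.0]
ft_force: [-0.7, -0.2, -4.9]
opening: 0.528
gripper_force: 30.0
t: 32.72
eef_pos: [418.1, -147.1, 33.3]
ee_rot: [3.141, -0.001, -0.001]
ft_force: [0.5, -0.5, -4.9]
opening: 0.528
gripper_force: 30.0
t: 32.88
eef_pos: [417.7, -147.1, 31.9]
ee_rot: [3.141, -0.0, -0.001]
ft_force: [0.4, -0.6, -3.4]
opening: 0.528
gripper_force: 30.0
```

```bash
R='python3 -m crank'
$R '[{"delta_pos":[0,0,-1],"rot":[0,0,0]},{"delta_pos":[0,0,-1],"rot":[0,0,0]}]'
$R '[{"delta_pos":[0,0,-0.5],"rot":[0,0,0]},{"delta_pos":[0,0,-0.5],"rot":[0,0,0]}]'
$R '[{"delta_pos":[0,0,0],"rot":[0,0,0]},{"delta_pos":[0,0,0],"rot":[0,0,0]},{"delta_pos":[0,0,0],"rot":[0,0,0]},{"delta_pos":[0,0,0],"rot":[0,0,0]},{"delta_pos":[0,0,0],"rot":[0,0,0]}]' -0.6
$R '[{"delta_pos":[0,0,15],"rot":[0,0,0]},{"delta_pos":[0,0,40],"rot":[0,0,0]},{"delta_pos":[0,0,75],"rot":[0,0,0]},{"delta_pos":[0,0,110],"rot":[0,0,0]},{"delta_pos":[0,0,110],"rot":[0,0,0]}]'
$R '[{"delta_pos":[38,0,0],"rot":[0,0,0]},{"delta_pos":[75,0,0],"rot":[0,0,0]},{"delta_pos":[112,0,0],"rot":[0,0,0]},{"delta_pos":[150,0,0],"rot":[0,0,0]},{"delta_pos":[166,0,0],"rot":[0,0,0]}]'
python3 - <<'E'
from h import *
c=capture("top");o,W=blobs(c,20,75,100)
for b in o:
    if 350<b[2][0]<720 and -250<b[2][1]<300: print(*b)
cv2.imwrite("pics/t5.png",cv2.resize(c["frame"][:,:,::-1],(800,600)))
E
```

```text
t: 33.05
eef_pos: [417.6, -147.0, 30.7]
ee_rot: [3.142, 0.0, -0.001]
ft_force: [0.0, -0.0, -3.9]
opening: 0.523
gripper_force: 30.0
t: 33.22
eef_pos: [417.6, -147.0, 30.4]
ee_rot: [3.141, 0.0, -0.001]
ft_force: [-0.6, -0.2, -1.1]
opening: 0.527
gripper_force: 30.0
t: 33.63
eef_pos: [417.9, -147.0, 30.4]
ee_rot: [3.141, -0.001, -0.001]
ft_force: [0.3, 0.1, 0.7]
opening: 0.78
gripper_force: 0.0
t: 34.05
eef_pos: [421.8, -147.8, 146.0]
ee_rot: [3.137, -0.011, -0.001]
ft_force: [1.1, -0.1, 0.4]
opening: 0.801
gripper_force: 0.0
t: 34.47
eef_pos: [588.3, -146.4, 140.2]
ee_rot: [-3.141, -0.004, 0.0]
ft_force: [1.3, 0.2, -0.3]
opening: 0.8
gripper_force: 0.0
[193.5 168.1] 396 [708.8 278.7] 162 65 -65.2 21.6
[354.9 166.5] 660 [ 711.6 -129.8] 105 95 89.6 25.3
[279.7 181.8] 190 [675.1  66.2] 66 64 44.0 68.8
[309.9 215.6] 529 [583.1  -8. ] 73 47 8.3 46.3
[367.  269.6] 925 [ 482.7 -149.9] 270 142 0.3 31.5
[365.6 232.9] 460 [ 539.8 -146.4] 59 47 -0.1 50.4
[307.3 269.5] 554 [448.    1.6] 73 47 -11.2 46.3
[367.8 282.1] 639 [ 416.8 -146.2] 73 46 0.2 49.8
```

View pics/t5.png

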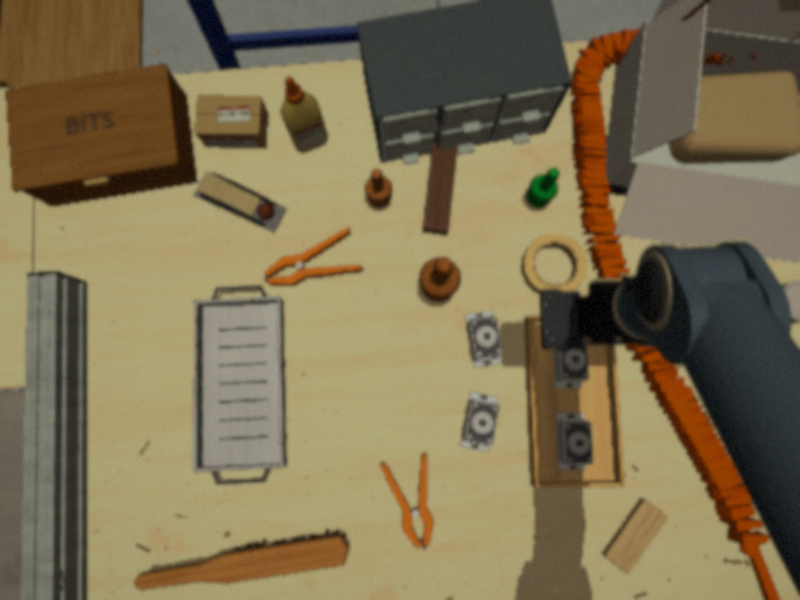

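Top view: both free stops sit flat in the tray (572,362), (576,440), mallet standing at (440,278), gummed stops at (485,338), (481,422). Now the stop at (583,-8).

```bash
R='python3 -m crank'
$R '[{"delta_pos":[0,35,0],"rot":[0,0,2]},{"delta_pos":[0,70,0],"rot":[0,0,4]},{"delta_pos":[0,105,0],"rot":[0,0,6]},{"delta_pos":[0,139,0],"rot":[0,0,8.3]},{"delta_pos":[0,139,0],"rot":[0,0,8.3]}]'
$R '[{"delta_pos":[0,0,0],"rot":[0,0,0]},{"delta_pos":[0,0,0],"rot":[0,0,0]},{"delta_pos":[0,0,0],"rot":[0,0,0]},{"delta_pos":[0,0,-20],"rot":[0,0,0]},{"delta_pos":[0,0,-40],"rot":[0,0,0]}]'
```

```text
t: 34.93
eef_pos: [582.5, 1.5, 140.6]
ee_rot: [-3.136, -0.001, 0.157]
ft_force: [0.1, 0.5, 0.1]
opening: 0.803
gripper_force: 0.0
t: 35.35
eef_pos: [584.7, -10.0, 100.8]
ee_rot: [3.14, -0.003, 0.141]
ft_force: [0.7, -0.2, -0.6]
opening: 0.798
gripper_force: 0.0
```

```bash
R='python3 -m crank'
$R '[{"delta_pos":[0,0,0],"rot":[0,0,0]},{"delta_pos":[0,0,-25],"rot":[0,0,0]},{"delta_pos":[0,0,-50],"rot":[0,0,0]},{"delta_pos":[0,0,-70],"rot":[0,0,0]},{"delta_pos":[0,0,-74],"rot":[0,0,0]}]'
$R '[{"delta_pos":[0,0,0],"rot":[0,0,0]},{"delta_pos":[0,0,0],"rot":[0,0,0]},{"delta_pos":[0,0,0],"rot":[0,0,0]},{"delta_pos":[0,0,0],"rot":[0,0,0]},{"delta_pos":[0,0,0],"rot":[0,0,0]}]' 1 30
$R '[{"delta_pos":[0,0,0],"rot":[0,0,0]},{"delta_pos":[0,0,0],"rot":[0,0,0]},{"delta_pos":[0,0,0],"rot":[0,0,0]}]'
$R '[{"delta_pos":[0,0,20],"rot":[0,0,0]},{"delta_pos":[0,0,45],"rot":[0,0,0]},{"delta_pos":[0,0,70],"rot":[0,0,0]},{"delta_pos":[0,0,90],"rot":[0,0,0]},{"delta_pos":[0,0,90],"rot":[0,0,0]}]'
```

```text
t: 35.77
eef_pos: [581.5, -9.7, 23.7]
ee_rot: [3.142, 0.006, 0.142]
ft_force: [-0.2, -1.2, 0.1]
opening: 0.797
gripper_force: 0.0
t: 36.18
eef_pos: [584.5, -8.2, 27.6]
ee_rot: [3.141, -0.002, 0.144]
ft_force: [-2.0, -0.6, 4.6]
opening: 0.526
gripper_force: 30.0
t: 36.43
eef_pos: [584.5, -8.1, 27.6]
ee_rot: [3.141, -0.002, 0.144]
ft_force: [-1.6, -0.6, 6.8]
opening: 0.523
gripper_force: 30.0
t: 36.85
eef_pos: [585.8, -7.6, 119.7]
ee_rot: [3.141, -0.007, 0.144]
ft_force: [1.4, 0.7, -3.6]
opening: 0.522
gripper_force: 30.0
```

```bash
R='python3 -m crank'
$R '[{"delta_pos":[-1,35,0],"rot":[0,0,-1]},{"delta_pos":[-2,72,0],"rot":[0,0,-1]},{"delta_pos":[-3,108,0],"rot":[0,0,-2]},{"delta_pos":[-4,145,0],"rot":[0,0,-2]},{"delta_pos":[-5,180,0],"rot":[0,0,-3]}]'
$R '[{"delta_pos":[-1,37,0],"rot":[0,0,-1]},{"delta_pos":[-2,74,0],"rot":[0,0,-1]},{"delta_pos":[-3,110,0],"rot":[0,0,-2]},{"delta_pos":[-4,147,0],"rot":[0,0,-2]},{"delta_pos":[-4,175,0],"rot":[0,0,-3]}]'
$R '[{"delta_pos":[0,25,0],"rot":[0,0,0]},{"delta_pos":[-1,45,0],"rot":[0,0,0]},{"delta_pos":[-1,45,0],"rot":[0,0,0]},{"delta_pos":[-1,45,0],"rot":[0,0,0]},{"delta_pos":[-1,45,0],"rot":[0,0,0]}]'
$R '[{"delta_pos":[0,0,-20],"rot":[0,0,0]},{"delta_pos":[0,0,-40],"rot":[0,0,0]},{"delta_pos":[0,0,-40],"rot":[0,0,0]},{"delta_pos":[0,0,-40],"rot":[0,0,0]}]'
```

```text
t: 37.27
eef_pos: [576.9, 173.3, 114.1]
ee_rot: [3.141, 0.003, 0.092]
ft_force: [0.2, 0.2, -4.6]
opening: 0.525
gripper_force: 30.0
t: 37.68
eef_pos: [572.2, 350.2, 113.8]
ee_rot: [-3.141, 0.003, 0.042]
ft_force: [0.7, -0.0, -4.8]
opening: 0.527
gripper_force: 30.0
t: 38.1
eef_pos: [573.0, 390.3, 114.0]
ee_rot: [3.138, 0.003, 0.039]
ft_force: [0.8, -1.2, -4.8]
opening: 0.524
gripper_force: 30.0
t: 38.43
eef_pos: [573.3, 389.3, 74.4]
ee_rot: [3.138, 0.003, 0.038]
ft_force: [1.2, 0.9, -3.2]
opening: 0.524
gripper_force: 30.0
```

```bash
R='python3 -m crank'
$R '[{"delta_pos":[0,1,-15],"rot":[0,0,0]},{"delta_pos":[0,1,-30],"rot":[0,0,0]},{"delta_pos":[0,1,-39],"rot":[0,0,0]},{"delta_pos":[0,1,-39],"rot":[0,0,0]},{"delta_pos":[0,1,-39],"rot":[0,0,0]}]'
$R '[{"delta_pos":[0,0,-1],"rot":[0,0,0]},{"delta_pos":[0,0,-2],"rot":[0,0,0]},{"delta_pos":[0,0,-2],"rot":[0,0,0]}]'
$R '[{"delta_pos":[0,0,-1],"rot":[0,0,0]},{"delta_pos":[0,0,-1],"rot":[0,0,0]},{"delta_pos":[0,0,-1],"rot":[0,0,0]}]'
```

```text
t: 38.85
eef_pos: [573.1, 392.5, 36.1]
ee_rot: [3.14, 0.002, 0.04]
ft_force: [-1.3, -0.5, -4.7]
opening: 0.524
gripper_force: 30.0
t: 39.1
eef_pos: [573.9, 393.3, 35.8]
ee_rot: [-3.141, -0.001, 0.04]
ft_force: [-0.4, -0.1, -4.5]
opening: 0.527
gripper_force: 30.0
t: 39.35
eef_pos: [573.7, 393.0, 34.4]
ee_rot: [3.142, -0.0, 0.04]
ft_force: [-0.4, 0.3, -4.7]
opening: 0.524
gripper_force: 30.0
```

```bash
R='python3 -m crank'
$R '[{"delta_pos":[0,0,-1],"rot":[0,0,0]},{"delta_pos":[0,0,-2],"rot":[0,0,0]},{"delta_pos":[0,0,-2],"rot":[0,0,0]}]'
$R '[{"delta_pos":[0,0,-0.7],"rot":[0,0,0]},{"delta_pos":[0,0,-0.7],"rot":[0,0,0]}]'
$R '[{"delta_pos":[0,0,-0.6],"rot":[0,0,0]},{"delta_pos":[0,0,-0.6],"rot":[0,0,0]}]'
```

```text
t: 39.6
eef_pos: [573.5, 392.9, 32.0]
ee_rot: [3.141, 0.0, 0.04]
ft_force: [-0.0, -0.0, -4.4]
opening: 0.527
gripper_force: 30.0
t: 39.77
eef_pos: [573.6, 393.0, 31.8]
ee_rot: [3.141, -0.0, 0.04]
ft_force: [-0.5, -0.5, -3.3]
opening: 0.527
gripper_force: 30.0
t: 39.93
eef_pos: [573.6, 393.1, 31.7]
ee_rot: [3.141, -0.0, 0.04]
ft_force: [-0.4, -2.0, 1.6]
opening: 0.528
gripper_force: 30.0
```

```bash
R='python3 -m crank'
$R '[{"delta_pos":[0,0,0],"rot":[0,0,0]},{"delta_pos":[0,0,0],"rot":[0,0,0]},{"delta_pos":[0,0,0],"rot":[0,0,0]},{"delta_pos":[0,0,0],"rot":[0,0,0]},{"delta_pos":[0,0,0],"rot":[0,0,0]}]' -0.6
$R '[{"delta_pos":[0,0,15],"rot":[0,0,0]},{"delta_pos":[0,0,40],"rot":[0,0,0]},{"delta_pos":[0,0,75],"rot":[0,0,0]},{"delta_pos":[0,0,110],"rot":[0,0,0]},{"delta_pos":[0,0,110],"rot":[0,0,0]}]'
$R '[{"delta_pos":[-12,-35,0],"rot":[0,0,-1]},{"delta_pos":[-23,-72,0],"rot":[0,0,-3]},{"delta_pos":[-35,-108,0],"rot":[0,0,-4]},{"delta_pos":[-46,-145,0],"rot":[0,0,-5]},{"delta_pos":[-58,-180,0],"rot":[0,0,-7]}]'
$R '[{"delta_pos":[-12,-37,0],"rot":[0,0,-1]},{"delta_pos":[-23,-74,0],"rot":[0,0,-3]},{"delta_pos":[-35,-110,0],"rot":[0,0,-4]},{"delta_pos":[-46,-145,0],"rot":[0,0,-5]},{"delta_pos":[-56,-175,0],"rot":[0,0,-6.7]}]'
$R '[{"delta_pos":[-8,-25,0],"rot":[0,0,0]},{"delta_pos":[-12,-36,0],"rot":[0,0,0]},{"delta_pos":[-12,-36,0],"rot":[0,0,0]},{"delta_pos":[-12,-36,-20],"rot":[0,0,0]},{"delta_pos":[-12,-36,-40],"rot":[0,0,0]}]'
python3 - <<'E'
from h import *
c=capture("top");o,W=blobs(c,40,75,100)
for b in o:
    if 350<b[2][0]<720 and -250<b[2][1]<480: print(*b)
W=cloud(capture("side"));m=(W[...,2]>40)&(W[...,2]<60)&(np.hypot(W[...,0]-448,W[...,1]-2)<60)
print(cv2.minAreaRect(W[m][:,:2].astype(np.float32)))
E
```

```text
t: 40.35
eef_pos: [573.8, 393.2, 31.1]
ee_rot: [-3.141, -0.001, 0.04]
ft_force: [-0.2, -0.2, -0.1]
opening: 0.773
gripper_force: 0.0
t: 40.77
eef_pos: [576.9, 396.8, 150.6]
ee_rot: [-3.133, -0.012, 0.039]
ft_force: [1.1, 1.1, 1.5]
opening: 0.797
gripper_force: 0.0
t: 41.18
eef_pos: [515.3, 211.3, 141.9]
ee_rot: [-3.141, -0.002, -0.084]
ft_force: [0.5, -0.1, 0.2]
opening: 0.802
gripper_force: 0.0
t: 41.6
eef_pos: [459.0, 35.7, 141.9]
ee_rot: [3.141, -0.002, -0.202]
ft_force: [0.1, -0.4, 0.1]
opening: 0.805
gripper_force: 0.0
t: 42.02
eef_pos: [449.8, 3.0, 102.4]
ee_rot: [-3.14, -0.006, -0.199]
ft_force: [-0.2, 0.3, -0.2]
opening: 0.802
gripper_force: 0.0
[395.1 176. ] 646 [ 684.3 -225.4] 116 45 16.5 43.4
[279.9 181.1] 179 [672.9  66.8] 67 61 79.9 70.5
[151.2 219.7] 483 [571.9 393.5] 65 47 1.6 50.6
[366.4 229.5] 490 [ 545.8 -146.2] 62 47 -0.5 50.6
((444.5225830078125, 2.131246566772461), (46.21302032470703, 64.64210510253906), 78.56739807128906)
```

```bash
R='python3 -m crank'
$R '[{"delta_pos":[0,0,0],"rot":[0,0,0]},{"delta_pos":[0,0,-25],"rot":[0,0,0]},{"delta_pos":[0,0,-50],"rot":[0,0,0]},{"delta_pos":[0,0,-70],"rot":[0,0,0]},{"delta_pos":[0,0,-75],"rot":[0,0,0]}]'
$R '[{"delta_pos":[0,0,0],"rot":[0,0,0]},{"delta_pos":[0,0,0],"rot":[0,0,0]},{"delta_pos":[0,0,0],"rot":[0,0,0]},{"delta_pos":[0,0,0],"rot":[0,0,0]},{"delta_pos":[0,0,0],"rot":[0,0,0]}]' 1 30
$R '[{"delta_pos":[0,0,0],"rot":[0,0,0]},{"delta_pos":[0,0,0],"rot":[0,0,0]},{"delta_pos":[0,0,0],"rot":[0,0,0]}]'
$R '[{"delta_pos":[0,0,20],"rot":[0,0,0]},{"delta_pos":[0,0,45],"rot":[0,0,0]},{"delta_pos":[0,0,70],"rot":[0,0,0]},{"delta_pos":[0,0,90],"rot":[0,0,0]},{"delta_pos":[0,0,90],"rot":[0,0,0]}]'
```

```text
t: 42.53
eef_pos: [447.2, 2.6, 24.9]
ee_rot: [3.141, 0.002, -0.199]
ft_force: [-0.4, 0.0, 0.3]
opening: 0.802
gripper_force: 0.0
t: 42.95
eef_pos: [448.5, 1.6, 27.1]
ee_rot: [3.141, -0.002, -0.2]
ft_force: [-0.6, -0.6, 6.7]
opening: 0.527
gripper_force: 30.0
t: 43.2
eef_pos: [448.5, 1.6, 27.1]
ee_rot: [3.141, -0.002, -0.2]
ft_force: [-0.5, -1.9, 6.8]
opening: 0.525
gripper_force: 30.0
t: 43.62
eef_pos: [449.8, 2.2, 119.1]
ee_rot: [-3.14, -0.007, -0.2]
ft_force: [1.4, 0.4, -3.6]
opening: 0.526
gripper_force: 30.0
```

```bash
R='python3 -m crank'
$R '[{"delta_pos":[0,35,0],"rot":[0,0,1]},{"delta_pos":[0,72,0],"rot":[0,0,3]},{"delta_pos":[0,108,0],"rot":[0,0,4]},{"delta_pos":[0,145,0],"rot":[0,0,5]},{"delta_pos":[0,180,0],"rot":[0,0,7]}]'
$R '[{"delta_pos":[0,37,0],"rot":[0,0,1]},{"delta_pos":[-1,74,0],"rot":[0,0,3]},{"delta_pos":[-1,110,0],"rot":[0,0,4]},{"delta_pos":[-2,145,0],"rot":[0,0,5]},{"delta_pos":[-2,175,0],"rot":[0,0,6.7]}]'
$R '[{"delta_pos":[0,20,0],"rot":[0,0,0]},{"delta_pos":[0,31,0],"rot":[0,0,0]},{"delta_pos":[0,31,0],"rot":[0,0,0]},{"delta_pos":[0,31,0],"rot":[0,0,0]},{"delta_pos":[0,31,0],"rot":[0,0,0]}]'
$R '[{"delta_pos":[0,0,-20],"rot":[0,0,0]},{"delta_pos":[0,0,-40],"rot":[0,0,0]},{"delta_pos":[0,0,-40],"rot":[0,0,0]},{"delta_pos":[0,0,-40],"rot":[0,0,0]}]'
```

```text
t: 44.03
eef_pos: [446.2, 183.3, 114.5]
ee_rot: [3.141, 0.002, -0.076]
ft_force: [0.8, -0.4, -5.1]
opening: 0.529
gripper_force: 30.0
t: 44.45
eef_pos: [444.0, 359.0, 114.0]
ee_rot: [3.141, 0.003, 0.042]
ft_force: [0.6, 0.5, -3.6]
opening: 0.525
gripper_force: 30.0
t: 44.87
eef_pos: [445.8, 385.3, 114.9]
ee_rot: [3.138, 0.001, 0.038]
ft_force: [0.3, 0.8, -4.8]
opening: 0.525
gripper_force: 30.0
t: 45.2
eef_pos: [445.6, 385.4, 75.1]
ee_rot: [3.138, 0.002, 0.037]
ft_force: [0.6, 0.3, -3.9]
opening: 0.522
gripper_force: 30.0
```

```bash
R='python3 -m crank'
$R '[{"delta_pos":[0,0,-15],"rot":[0,0,0]},{"delta_pos":[0,0,-30],"rot":[0,0,0]},{"delta_pos":[0,0,-40],"rot":[0,0,0]},{"delta_pos":[0,0,-41],"rot":[0,0,0]},{"delta_pos":[0,0,-41],"rot":[0,0,0]}]'
$R '[{"delta_pos":[0,0,-1],"rot":[0,0,0]},{"delta_pos":[0,0,-2],"rot":[0,0,0]},{"delta_pos":[0,0,-2],"rot":[0,0,0]}]'
$R '[{"delta_pos":[0,0,-0.7],"rot":[0,0,0]},{"delta_pos":[0,0,-0.7],"rot":[0,0,0]},{"delta_pos":[0,0,-0.7],"rot":[0,0,0]}]'
```

```text
t: 45.62
eef_pos: [445.8, 387.7, 35.2]
ee_rot: [3.141, 0.0, 0.039]
ft_force: [1.0, -0.1, -4.6]
opening: 0.524
gripper_force: 30.0
t: 45.87
eef_pos: [446.0, 388.3, 33.6]
ee_rot: [-3.141, -0.001, 0.039]
ft_force: [0.2, 0.0, -4.4]
opening: 0.524
gripper_force: 30.0
t: 46.12
eef_pos: [445.7, 388.1, 32.4]
ee_rot: [-3.142, -0.0, 0.04]
ft_force: [0.4, 0.0, -5.2]
opening: 0.527
gripper_force: 30.0
```

```bash
R='python3 -m crank'
$R '[{"delta_pos":[0,0,-1],"rot":[0,0,0]},{"delta_pos":[0,0,-1],"rot":[0,0,0]},{"delta_pos":[0,0,-1],"rot":[0,0,0]}]'
$R '[{"delta_pos":[0,0,-0.6],"rot":[0,0,0]},{"delta_pos":[0,0,-0.6],"rot":[0,0,0]}]'
```

```text
t: 46.37
eef_pos: [445.7, 388.1, 31.3]
ee_rot: [3.142, -0.0, 0.04]
ft_force: [0.1, -0.2, -4.0]
opening: 0.523
gripper_force: 30.0
t: 46.53
eef_pos: [445.7, 388.1, 31.2]
ee_rot: [3.141, -0.0, 0.04]
ft_force: [-1.2, -0.9, 1.8]
opening: 0.525
gripper_force: 30.0
```

Down on the floor; release, retreat, and inspect.

```bash
R='python3 -m crank'
$R '[{"delta_pos":[0,0,0],"rot":[0,0,0]},{"delta_pos":[0,0,0],"rot":[0,0,0]},{"delta_pos":[0,0,0],"rot":[0,0,0]},{"delta_pos":[0,0,0],"rot":[0,0,0]},{"delta_pos":[0,0,0],"rot":[0,0,0]}]' -0.6
$R '[{"delta_pos":[0,0,15],"rot":[0,0,0]},{"delta_pos":[0,0,40],"rot":[0,0,0]},{"delta_pos":[0,0,75],"rot":[0,0,0]},{"delta_pos":[0,0,110],"rot":[0,0,0]},{"delta_pos":[0,0,145],"rot":[0,0,0]}]'
$R '[{"delta_pos":[0,-35,20],"rot":[0,0,0]},{"delta_pos":[0,-70,20],"rot":[0,0,0]},{"delta_pos":[0,-105,20],"rot":[0,0,0]},{"delta_pos":[0,-140,20],"rot":[0,0,0]},{"delta_pos":[0,-170,20],"rot":[0,0,0]}]'
$R '[{"delta_pos":[0,0,0],"rot":[0,0,0]},{"delta_pos":[0,0,0],"rot":[0,0,0]},{"delta_pos":[0,0,0],"rot":[0,0,0]}]'
python3 - <<'E'
from h import *
c=capture("top");o,W=blobs(c,40,75,100)
for b in o:
    if 350<b[2][0]<720 and -250<b[2][1]<480: print(*b)
for p in((573,392),(446,388),(546,-146),(417,-146)):print(pinz(*p))
cv2.imwrite("pics/t9.png",cv2.resize(c["frame"][:,:,::-1],(800,600)))
c=capture("side");cv2.imwrite("pics/s9.png",cv2.resize(c["frame"][:,:,::-1],(800,600)))
E
```

```text
t: 46.95
eef_pos: [445.8, 388.2, 30.8]
ee_rot: [-3.141, -0.0, 0.04]
ft_force: [0.3, -0.2, -0.3]
opening: 0.773
gripper_force: 0.0
t: 47.37
eef_pos: [445.3, 387.9, 177.0]
ee_rot: [3.141, 0.001, 0.04]
ft_force: [0.2, -0.1, -0.4]
opening: 0.799
gripper_force: 0.0
t: 47.78
eef_pos: [445.4, 215.5, 195.8]
ee_rot: [3.141, -0.001, 0.039]
ft_force: [0.1, -0.7, 0.2]
opening: 0.8
gripper_force: 0.0
t: 48.03
eef_pos: [445.7, 218.8, 196.0]
ee_rot: [-3.141, -0.001, 0.04]
ft_force: [-0.1, -0.2, 0.2]
opening: 0.803
gripper_force: 0.0
[395.1 175.8] 633 [ 684.1 -225.7] 115 46 16.3 43.4
[280.  181.3] 183 [674.4  67.1] 67 64 65.1 70.3
[151.1 219.7] 483 [572.2 393.4] 66 47 2.7 50.8
[366.4 229.5] 488 [ 545.8 -146.6] 62 47 -0.6 50.8
[146.6 265.7] 170 [456.5 394.5] 41 32 1.0 51.2
[368.9 282.6] 536 [ 417. -146.] 65 47 0.1 50.7
(np.int64(95), array([54.3, 55.5, 56.1]))
(np.int64(106), array([54.2, 55.3, 55.9]))
(np.int64(28), array([53.9, 55. , 55.2]))Traceback (most recent call last):
  File "<stdin>", line 5, in <module>
  File "h.py", line 21, in pinz
    W=cloud(capture("side"));m=(np.hypot(W[...,0]-x,W[...,1]-y)<12);z=W[m][:,2];return m.sum(),np.percentile(z[z<90],[50,85,95]).round(1)
                                                                                               ~~~~~~~~~~~~~^^^^^^^^^^^^^^^^^^^^
    return _quantile_unchecked(
        a, q, axis, out, overwrite_input, method, keepdims, weights)
    return _ureduce(a,
                    func=_quantile_ureduce_func,
    ...<5 lines>...
                    overwrite_input=overwrite_input,
                    method=method)
    r = func(a, **kwargs)
    result = _quantile(arr,
                       quantiles=q,
    ...<2 lines>...
                       out=out,
                       weights=wgt)
    slices_having_nans = np.isnan(arr[-1, ...])
                                  ~~~^^^^^^^^^
IndexError: index -1 is out of bounds for axis 0 with size 0
```

```bash
R='python3 -m crank'
$R '[{"delta_pos":[10,-35,0],"rot":[0,0,0]},{"delta_pos":[20,-70,0],"rot":[0,0,0]},{"delta_pos":[30,-100,0],"rot":[0,0,0]},{"delta_pos":[30,-100,0],"rot":[0,0,0]},{"delta_pos":[30,-100,0],"rot":[0,0,0]}]'
python3 - <<'E'
from h import *
c=capture("top")
W=cloud(c);m=np.hypot(W[...,0]-417,W[...,1]+146)<11;print(np.nanmedian(W[m][:,2]))
a=cv2.resize(c["frame"][:,:,::-1],(400,300));b=cv2.resize(capture("side")["frame"][:,:,::-1],(400,300))
cv2.imwrite("pics/f.png",np.hstack([a,b]))
E
```

```text
t: 48.7
eef_pos: [476.2, 116.7, 195.5]
ee_rot: [3.141, 0.0, 0.036]
ft_force: [-0.7, 0.8, -0.3]
opening: 0.8
gripper_force: 0.0
54.395520088840044
```

View pics/f.png

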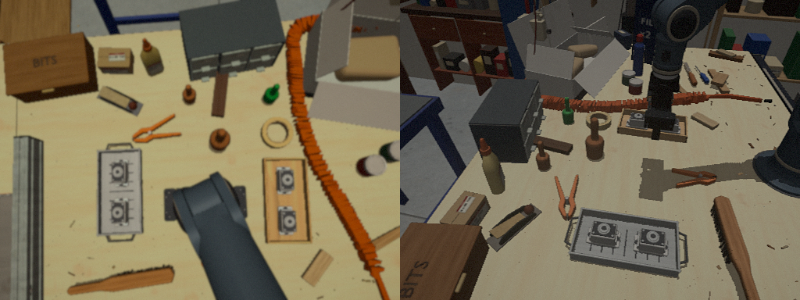

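Two stops sit flat in the pan (left half, (120,170) and (120,212)) and two in the tray ((285,180) and (287,220)), all pins down. The mallet is upright at (219,138) and the tape and clamps are in place.

```bash
python3 -c "from cell import close_job;print(close_job())"
```

```text
the job is handed in; nothing more can be done
None
```

The job is handed in at about 49 s, no verdict returned: the two hand-clicked stops are in the wooden tray and the two malleted ones in the steel pan, all upright with pins latched; the mallet stands on its flat end, and the tape and clamps were not touched.

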